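Set the glue pot's heat trimmer with the screwdriver

ROBOT

A 6-joint arm with a two-finger parallel gripper is mounted at the origin on the work surface. World frame = base frame: x ahead of the robot, y to its left, z up, the work surface at z = 0. Lengths are in m, angles in rad, forces in N, time in s.
With the tool pointing down it reaches from about 0.375 to 0.75 m from the base axis. Payload 9 kg.
Tool frame: the origin (TCP) lies at the very end of the fingers, on their centre line; the grasp point (between the pads) lies 19 mm behind it; z points along the fingers, y is the line along which they close (so a half turn about z gives the same grasp; the last joint's range is limited). The gripper opens to 85 mm and grips with 20 to 120 N. Pads are 22 mm wide; open, the fingers measure 114 mm over their backs; the gripper's body (76 mm by 85 mm) begins 54 mm behind the grasp point. The pads swing forward as they close: fully open they stand 13 mm farther back than shut.
Start: joints at [-1.481, 0.104, 0.097, 1.564, 0, 1.353], TCP at [0.182, -0.572, 0.231] pointing down, gripper open.
Joint ranges: [-2.99, 2.99], [-0.84, 1.86], [-1.1, 1.16], [-1.84, 2.11], [-1.51, 1.56], [-3.14, 3.14]. Speed limits (rad/s): [2.22, 2.22, 2.57, 3.14, 3.14, 3.14].

INTERFACE

Orientations are given as a rotation vector (axis times angle).
In Python, from rig import ctrl, cams gives the robot as it stands. The module is installed in compiled form; this text tells all that it offers.
- The arm moves only by the tool apply_moves, never from a script. Its arguments are lists of equal length, an entry for each row: "claw": the opening, from 0 (shut) to 1 (fully open); "travel": the shift along the tool's x, y, z in units of 150 mm (1.0 is 150 mm), a list of three; "turn": the turn about the tool's z in units of 0.5 rad (1.0 is 0.5 rad). A call has 1 to 5 rows; each row is the pose to reach, as a shift and turn from the pose commanded when the call began, along the tool's axes at that moment; what a row does not reach only later rows make up. A row lasts 1/10 s, in which the tool goes at most 50 mm and 8.59 degrees, less where a joint would pass 70% of its speed; a pose out of reach is approached as far as the arm can. A call with a number of a shift or a turn outside -1 to 1 is refused whole. A call with a gripper value outside its range is refused whole. The fingers move at their own pace and stop on an object; "force" is the grip in N (left out, the last holds). Time passes only in rows, so rows that repeat a pose let the fingers close. It gives the time, the measured TCP pose, the force, the opening and the grip force at its end, in the units of the state.
- ctrl.state(): the state, without advancing time (a new reading comes with each control period).
- cams.camera(name): name is "scene" or "top"; returns (picture, depth): 400x640x3 uint8, red, green, blue; 400x640 float32, m along the optical axis (not along the pixel's ray), 0 where there is no reading.
- cams.camera_model(name): a dict with "mtx" (3x3 intrinsics, pixels), "world_from_camera" (4x4, takes a point from camera to world coordinates). Camera axes: x right, y up, looking along -z (the intrinsics and any distortion apply to the point x, -y, -z); pixel columns grow to the right and rows downward; lengths in m; the calibration is good to about 2 mm. A picture is of the moment at which its call begins. camera_model takes no time and is no camera call.
- ctrl.close_job(): hands the job in; it is judged then, once.
The state is a dict: "time": time; "joint_positions": joint angles; "joint_velocities": joint speeds; "joint_torque": joint torques, N m; "tool_pos": TCP position; "eef_rot": TCP orientation; "wrist_force": force on the tool from outside, world axes, zero at the start; "moment": the same for the moment, N m; "width": finger opening in m; "grasp_force": force on a finger pad.
Only numpy, scipy, OpenCV 4.12 (cv2) and the standard library are available. Lean on these libraries where they do the work, as an engineer would, in place of code of your own. Each camera call takes 0.05 s, during which the arm holds its last target. There are 200 camera calls.

TASK

The glue pot's heat is set too low. Lay the flat screwdriver in the sloping tool rest so that you can take it again by the end of its handle, then hold it upright with its blade in the slot of the trimmer and turn the trimmer clockwise until the dot of its slot is at the long mark. Afterwards lay the screwdriver back in the sloping rest, tip at the toe, and let it lie; leave the other things where they are.

Things in the scene. Friction and masses are not known exactly. Their poses are not given: they have to be found in the camera images.
- driver: Flat screwdriver, 190 mm long, 90 to 160 g. Origin: on the underside below the balance point (within 10). x points to the blade, z up as it lies at first on its broad face; the tool's axis runs at z = +12. Flat-sided black handle, a bar 30 wide (y) x 24 thick (z), from x = -81 to +19; round steel shaft of diameter 8 to x = +95; blade 12 wide (y) x 2.5 thick (z) to x = +109.
- driver_tip (a point): Middle of the screwdriver's blade edge, on the tool's axis (x = +109, z = +12 of its frame); axes as driver.
- mat: Brown desk mat 300 x 240 x 3 flat on the table, origin centre of its underside. The screwdriver, a paint brush and a bradawl lie on it side by side, about 65 apart, roughly along its x, in any order.
- rest: Fixed sloping tool rest of bare folded steel left of the mat: base plate 140 x 84 x 6, toe plate and two notched uprights that carry a tool at 45 degrees, handle up. Origin: centre of the base's underside; x horizontal to the low (blade) end, z up. The screwdriver lies in it on its broad face, its y along the rest's y, its axis in the plane y = 0, climbing from the toe towards -x.
- rest_toe (a point): Where the tip of a tool lying in the rest stops at the toe plate: x = +50, y = 0, z = +30 of the rest, on the tool's axis. Lower notch: 12 wide, for the shaft, 45 to 51 up the slope from here, its floor 4 below the axis. Axes as rest.
- rest_notch (a point): On the tool's axis at the upper notch, 134 up the slope from the toe. The notch is 34 wide, 6 thick along the axis, for the handle; its floor is 12 below the axis. Both notches are open square to the slope, flaring out up to 15 above the axis: tools are laid in and lifted out that way. The handle is free at 90 to 131 and 137 to 190 from the toe. Axes as rest.
- gluepot: Fixed bench glue pot right of the mat: grey housing 150 (x) x 240 (y), top at z = 60, origin centre of its underside. On its -y half a lidded steel pot, axis at y = -50, 120 across, its knob up to z = 130. In the top of its +y half the heat trimmer, axis at x = -10, y = +70. White marks round it; the long one (17, the others 7) points from the trimmer along +x.
- trimmer_slot (a point): Centre of the trimmer's slot at its mouth, z = 70 of the glue pot. Round grey plastic head 33 across inside a black guard ring 37 inside, 45 outside, top at z = 71. Slot 17 long x 5 wide x 6 deep, long edges bevelled to 10 wide at the mouth. Turns with the head: x along the slot to the end with the white dot, z up.
- trimmer (a joint): Angle of the trimmer, rad, growing clockwise from above, 0 to 2.4 between stops. At 1.6 the slot's dot is at the long mark. It takes 0.03 N m and stays where it is left. The blade has some 0.2 to 0.3 rad of play each way in the slot.
- brush: A flat paint brush, 155 long, 26 wide, up to 12 high, beside the screwdriver on the mat. Bystander, loose, origin at the underside.
- awl: A bradawl: wooden handle 80 x 26 x 22, thin steel point, 160 long in all, beside the screwdriver on the mat. Bystander, loose, origin at the underside.
- gun: A black hot-glue gun lying on its side, about 210 x 140, 41 high, beyond the mat. Origin under its barrel. Bystander, loose, origin at the underside.
- mug: A white mug 76 across, 95 high, with three sticks in it up to 175 high, beyond the rest and the mat. Bystander, loose, origin at the underside.
- bottle: A white bottle of craft glue, 56 across, 150 high, beyond the mat on the glue pot's side. Bystander, loose, origin at the underside.
- tape: A roll of tape 72 across, 24 high, beyond the mat. Bystander, loose, origin at the underside.
- sticks: A band of four glue sticks, 180 x 45, 11 high, beyond the rest. Bystander, loose, origin at the underside.
Things that resemble listed ones, but are neither listed nor needed, are in the scene too. Of the things that look like the rest, take the one that is farthest to the robot's left at the start. Of the things shaped like the driver, the black one is meant.

How it is judged:
On the way, in this order (a step that is already met when the one before it is completed fails the run):
1. the screwdriver lies in the sloping rest, handle up, let go (x of driver_tip in the frame of rest between 0.03 and 0.06 m and y of driver_tip in the frame of rest between -0.012 and 0.012 m and z of driver_tip in the frame of rest between 0.015 and 0.055 m and angle between driver's own x axis and vertical between 2.14 and 2.57 rad and angle between the y axis of driver and the y axis of rest, either way round below 0.2 rad and contact force between the fingers and driver below 0.1 N and linear speed of driver below 0.02 m/s), for 0.2 s.
2. the screwdriver stands upright with its blade in the trimmer's slot, and the dot is at the long mark (value of joint trimmer between 1.4 and 1.8 rad and horizontal distance between driver_tip and trimmer_slot below 0.006 m and z of driver_tip in the frame of trimmer_slot below -0.0025 m and angle between driver's own x axis and vertical above 2.92 rad), for 0.2 s.
At the end, for the whole second after the job is handed in: The trimmer is at 1.6 rad (dot at the long mark) within 0.2, and the screwdriver lies let go and still in the sloping rest: within 0.2 rad of the slope and of the rest's direction, handle end up, tip within 28 mm of the toe up the slope and 12 mm to either side (all of step 1 and value of joint trimmer between 1.4 and 1.8 rad and velocity of joint trimmer below 0.05 rad/s); the robot touches nothing.
It fails at once if the paint brush or the bradawl is moved by more than 30 mm (distance of any of brush, awl from where it was at the start of the episode above 0.03 m).
It fails at once if the glue gun, mug, glue bottle, roll of tape or band of glue sticks is moved by more than 30 mm (distance of any of gun, mug, bottle, tape, sticks from where it was at the start of the episode above 0.03 m).
It also fails if it takes over 72 s, if anything falls off the work surface, if the arm or the gripper's body presses on something with over 40 N, if the wrist force passes 120 N, or if a joint passes its speed limit or range.

## Working session

There is one attempt and no reset: what is moved stays moved. The work goes in short steps, Python scripts to look and compute and a tool call to move; the robot and the scene stay as the last step left them, time stands still between calls to the robot, and variables do not carry over. Pictures are saved under pics/ and viewed, at most 10 in all, crops included, and the job is handed in when it is done.

Besides the shell and the picture viewer there is one more tool, called after ">>>" by a JSON object that holds its "method" and its "body". apply_moves: Moves the arm, as the interface text tells. Shifts and turns lie within -1 to 1; 1 stands for 150 mm of shift or 0.5 rad of turn. Its arguments: {"type":"object","properties":{"claw":{"type":"array","items":{"type":"number"}},"travel":{"type":"array","items":{"type":"array","items":{"type":"number","minimum":-1,"maximum":1}}},"turn":{"type":"array","items":{"type":"number","minimum":-1,"maximum":1}},"force":{"type":"number"}},"required":["claw","travel","turn"]}

```bash
mkdir -p pics; cat > h.py <<'E'
import numpy as np, cv2
from scipy.spatial.transform import Rotation as R
from rig import ctrl, cams
def look(n):
    p,d=cams.camera(n); np.savez(f'{n}.npz',p=p,d=d); return p,d
def px2w(n,u,v,depth=None,z=None):
    m=cams.camera_model(n); K=m['mtx'];T=np.array(m['world_from_camera'])
    r=np.array([(u-K[0][2])/K[0][0],-(v-K[1][2])/K[1][1],-1.0])
    if z is not None:
        w=T[:3,:3]@r; s=(z-T[2,3])/w[2]
        return T[:3,3]+s*w
    return T[:3,:3]@(r*depth)+T[:3,3]
def w2px(n,p):
    m=cams.camera_model(n); K=np.array(m['mtx']);T=np.array(m['world_from_camera'])
    c=T[:3,:3].T@(np.array(p)-T[:3,3]); return K[0,0]*c[0]/-c[2]+K[0,2], K[1,1]*c[1]/c[2]+K[1,2]
def save(img,name,s=1): cv2.imwrite('pics/'+name,cv2.resize(img[:,:,::-1],None,fx=s,fy=s,interpolation=cv2.INTER_CUBIC))
E
python3 - <<'E'
from h import *
for n in('top','scene'):
    p,d=look(n); save(p,n+'0.png',1.25)
    m=cams.camera_model(n); print(m)
print(ctrl.state())
E
```

```text
{'mtx': array([[386.21042334,   0.        , 321.74352991],
       [  0.        , 386.21042334, 202.73761647],
       [  0.        ,   0.        ,   1.        ]]), 'world_from_camera': array([[ 0.01535603,  0.99595258, -0.08855874,  0.39673381],
       [-0.99945822,  0.01271054, -0.03035962, -0.00606282],
       [-0.02911111,  0.08897696,  0.99560818,  1.18081653],
       [ 0.        ,  0.        ,  0.        ,  1.        ]])}
{'mtx': array([[442.30462554,   0.        , 313.43267128],
       [  0.        , 442.30462554, 197.33363896],
       [  0.        ,   0.        ,   1.        ]]), 'world_from_camera': array([[-0.04918408, -0.82461185,  0.56355676,  1.13811727],
       [ 0.99873472, -0.03468284,  0.03641509,  0.04200151],
       [-0.01048256,  0.56463475,  0.82527433,  1.03676135],
       [ 0.        ,  0.        ,  0.        ,  1.        ]])}
{'time': 0.1, 'joint_positions': array([-1.48066402e+00,  1.04610490e-01,  9.65689429e-02,  1.56390993e+00,
        9.26928342e-06,  1.35310262e+00]), 'joint_velocities': array([ 0.00018874, -0.00027874,  0.00150479,  0.00027774, -0.00030616,
       -0.00113891]), 'joint_torque': array([ 7.44923047e-03, -5.58205605e+01,  5.04721713e+01,  1.27200392e-02,
       -2.00220366e-04,  1.67352783e-05]), 'tool_pos': array([ 0.18178108, -0.57149435,  0.23062918]), 'eef_rot': array([-3.10331653e+00, -4.81448508e-01, -1.30134713e-04]), 'wrist_force': array([-0.23440609,  0.14626469, -0.08554667]), 'moment': array([-0.02854836,  0.03061212, -0.00426291]), 'grasp_force': 0.0, 'width': 0.08534842506554662}
```

View pics/top0.png

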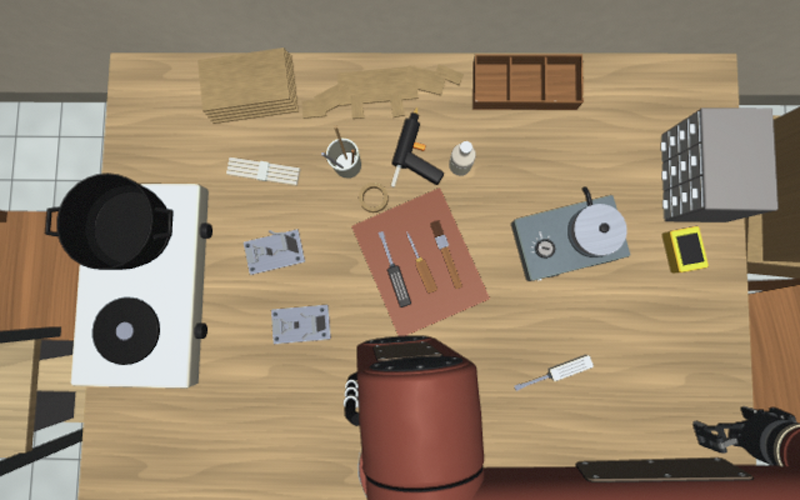

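View pics/scene0.png

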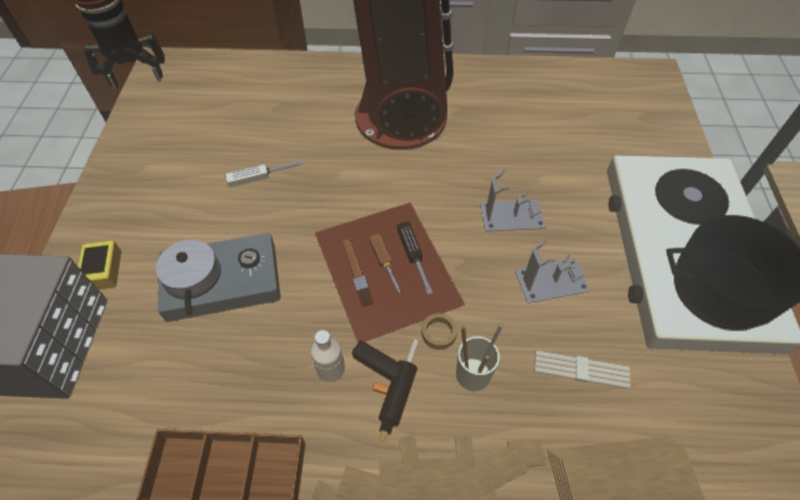

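The top view shows the driver candidates at (398,285), with a black handle, and (570,368), with a white handle. The black one on the mat is the one meant. The two rests are at (273,251) and (300,323); the first has the smaller column, so it is farther left. I'll confirm this in enlarged crops.

```bash
python3 - <<'E'
from h import *
p=np.load('top.npz')['p']; s=np.load('scene.npz')['p']
c=lambda i,u,v,w,h,f: cv2.resize(i[v:v+h,u:u+w],None,fx=f,fy=f,interpolation=cv2.INTER_CUBIC)
A=c(p,190,175,80,60,5)   #400x300 rests
B=c(p,280,170,80,80,5)[:300]
B=c(p,290,178,70,75,4); B=cv2.copyMakeBorder(B,0,0,0,120,0)
C=c(p,405,165,80,60,5)
D=c(s,405,185,80,60,5)
save(np.vstack([np.hstack([A,B]),np.hstack([C,D])]),'crops.png')
E
```

```text
(no output)
```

View pics/crops.png

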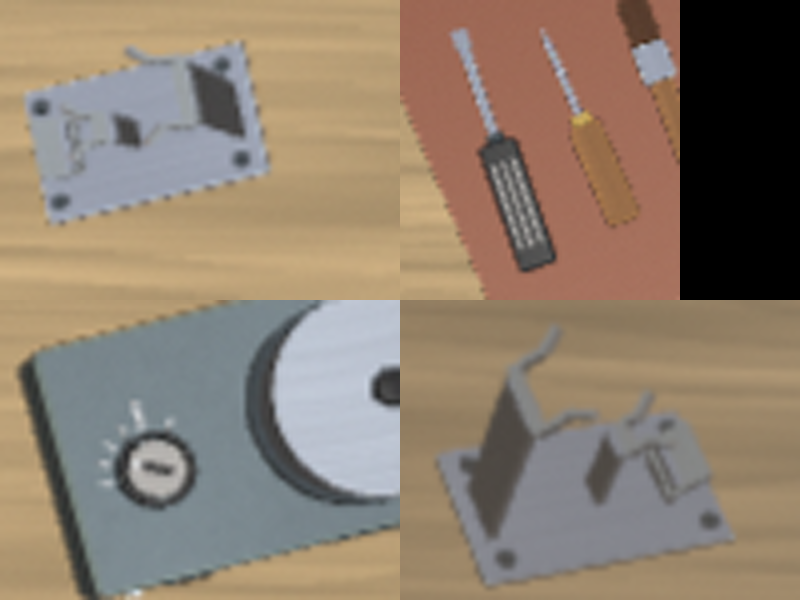

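The crops confirm the picks. The leftmost rest has base corners at about (195,194), (200,220), (244,209) and (239,183) in original pixels, with its toe on the left. The black driver runs tip to tail from (304,186) to (324,245), and the awl and brush lie to its right. The trimmer head is near (436,199); its slot runs roughly left-right and the long mark points up.

```bash
python3 - <<'E'
from h import *
np.set_printoptions(precision=4,suppress=True)
o=lambda u,v,U,V,f:(U+(u+.5)/f-.5, V+(v+.5)/f-.5)
Z=np.load('top.npz');d=Z['d']
P=lambda uv,z: px2w('top',*uv,z=z)
rc=[P(o(u,v,190,175,5),0.006) for u,v in((25,93),(50,224),(270,172),(243,42))]
rc=np.array(rc);print('rest',rc, rc.mean(0))
print('sides',[np.linalg.norm(rc[i]-rc[(i+1)%4]) for i in range(4)])
x=(rc[0]+rc[1]-rc[2]-rc[3]);print('rest yaw',np.arctan2(x[1],x[0]))
tip=P(o(58,30,290,178,4),0.015);tail=P(o(137,268,290,178,4),0.015+0.012)
tailtop=tail; print('drv',tip,tail,np.linalg.norm(tip-tail),np.arctan2(*(tip-tail)[[1,0]]))
t=P(o(154,168,405,165,5),0.070);print('trim',t)
s1=P(o(140,163,405,165,5),.07);s2=P(o(173,172,405,165,5),.07);print('slot',s1,s2,np.linalg.norm(s1-s2),np.arctan2(*(s1-s2)[[1,0]]))
m=P(o(136,113,405,165,5),.06);print('mark',np.arctan2(*(m-t)[[1,0]]))
# depth-based: housing top points
v,u=np.mgrid[0:400,0:640]
W=np.array([px2w('top',a,b,depth=d[b,a]) for b in range(150,240) for a in range(400,520)]).reshape(90,120,3)
mask=(abs(W[...,2]-.06)<.004).astype(np.uint8)
pts=W[mask>0][:,:2].astype(np.float32); r=cv2.minAreaRect(pts);print('housing',r)
W=np.array([px2w('top',a,b,depth=d[b,a]) for b in range(170,235) for a in range(185,260)]).reshape(65,75,3)
pts=W[(W[...,2]>.0035)&(W[...,1]>.15)&(W[...,2]<.012)&(W[...,0]>.36)][:,:2].astype(np.float32);print('restbase',cv2.minAreaRect(pts), W[...,2].max())
for z in(.05,.08,.1,.12,.14):
  q=W[abs(W[...,2]-z)<.01]; print(z,len(q),q.mean(0) if len(q) else '')
W=np.array([px2w('top',a,b,depth=d[b,a]) for b in range(175,250) for a in range(295,332)]).reshape(-1,3)
q=W[W[:,2]>.018];print('handle',cv2.minAreaRect(q[:,:2].astype(np.float32)),np.median(q[:,2]))
E
```

```text
rest [[0.5258 0.4235 0.006 ]
 [0.4451 0.4043 0.006 ]
 [0.4789 0.2694 0.006 ]
 [0.5591 0.2889 0.006 ]] [0.5022 0.3465 0.006 ]
sides [np.float64(0.08299864903470153), np.float64(0.13911287887070964), np.float64(0.0825960469447358), np.float64(0.13867793277583204)]
rest yaw 1.814917261006037
drv [0.5536 0.084  0.015 ] [0.3745 0.0209 0.027 ] 0.19033779507849674 0.33903766910126787
trim [ 0.5128 -0.298   0.07  ]
slot [ 0.5155 -0.29    0.07  ] [ 0.5106 -0.3088  0.07  ] 0.019356988375372284 1.3119227115776448
mark 0.22033199815516138Traceback (most recent call last):
  File "<stdin>", line 17, in <module>
  File "h.py", line 7, in px2w
    m=cams.camera_model(n); K=m['mtx'];T=np.array(m['world_from_camera'])
ValueError: time passes only in moves, steps and waits
```

```bash
cat >> h.py <<'E'
_M={}
def model(n):
    import os,pickle
    f=f'm_{n}.pkl'
    if n not in _M:
        if not os.path.exists(f): pickle.dump(cams.camera_model(n),open(f,'wb'))
        _M[n]=pickle.load(open(f,'rb'))
    return _M[n]
def px2w(n,u,v,depth=None,z=None):
    m=model(n); K=m['mtx'];T=m['world_from_camera']
    u=np.asarray(u,float);v=np.asarray(v,float)
    r=np.stack([(u-K[0][2])/K[0][0],-(v-K[1][2])/K[1][1],-np.ones_like(u)],-1)
    w=r@T[:3,:3].T
    s=(z-T[2,3])/w[...,2] if z is not None else np.asarray(depth)
    return T[:3,3]+s[...,None]*w
def w2px(n,p):
    m=model(n); K=m['mtx'];T=m['world_from_camera']
    c=T[:3,:3].T@(np.array(p)-T[:3,3]); return K[0,0]*c[0]/-c[2]+K[0,2], K[1,1]*c[1]/c[2]+K[1,2]
def cloud(n,u0,u1,v0,v1,d=None):
    d=np.load(n+'.npz')['d'] if d is None else d
    v,u=np.mgrid[v0:v1,u0:u1]; return px2w(n,u,v,depth=d[v0:v1,u0:u1]).reshape(-1,3)
E
python3 - <<'E'
from h import *
np.set_printoptions(precision=4,suppress=True)
mr=lambda q:cv2.minAreaRect((q[:,:2]*1000).astype(np.float32))
for n,bx in(('top',(400,520,150,240)),('scene',(115,235,180,265))):
  W=cloud(n,*bx); print('housing',n,mr(W[(abs(W[:,2]-.06)<.003)]))
W=cloud('top',185,260,170,235)
print('base',mr(W[(W[:,2]>.0035)&(W[:,2]<.01)&(W[:,1]>.25)&(W[:,0]>.43)]))
ex=np.array([np.cos(1.815),np.sin(1.815)]);ey=np.array([-ex[1],ex[0]])
for n,bx in(('top',(185,260,170,235)),('scene',(405,485,180,250))):
  W=cloud(n,*bx);q=W[(W[:,2]>.03)&(W[:,2]<.2)&(W[:,0]>.43)]-[.5022,.3465,0]
  for z in(.03,.05,.07,.09,.11,.13,.15):
    s=q[abs(q[:,2]-z)<.01]
    if len(s): a=s[:,:2]@ex;b=s[:,:2]@ey;print(n,z,len(s),'x',a.min(),a.max(),'y',b.min(),b.max())
for n,bx in(('top',(295,332,175,250)),('scene',(315,350,175,238))):
  W=cloud(n,*bx);q=W[(W[:,2]>.02)&(W[:,2]<.035)];print('handle',mr(q),np.median(q[:,2]))
E
```

```text
housing top ((540.1238403320312, -363.1142578125), (148.32908630371094, 238.75148010253906), 14.757955551147461)
housing scene ((545.3265991210938, -365.33245849609375), (150.5706024169922, 238.8195037841797), 14.812385559082031)
base ((514.2430419921875, 354.6506652832031), (170.23361206054688, 201.4960174560547), 0.5434464812278748)
top 0.03 62 x -0.0595983061229933 0.06051701054463086 y -0.01738164884642453 0.017181622535898267
top 0.05 42 x -0.059783628261255384 0.055129903808707914 y -0.018151463326229935 0.015097117849341424
top 0.07 57 x -0.05955606241036931 0.03009814453011221 y -0.018032912252402764 0.015827439625294107
top 0.09 21 x -0.05978501521180901 -0.055788267534315095 y -0.01918024112470291 0.015438909467282819
top 0.11 67 x -0.05969432657734432 -0.04869217635426184 y -0.021233961152376586 0.020178494001875175
top 0.13 36 x -0.05168133895035862 -0.030126178899239145 y -0.028096856981826217 0.026361048641669504
scene 0.03 73 x -0.06179041542207814 0.056991450086242755 y -0.021423774394022092 0.014445724207217443
scene 0.05 80 x -0.06257557403175464 0.016641955202192558 y -0.020555812502382784 0.015384669230814494
scene 0.07 91 x -0.06299546734113004 0.02673771812886987 y -0.021097061290902386 0.013531079469876127
scene 0.09 49 x -0.062479352328703934 -0.055701080565844885 y -0.020642251181010676 0.014045783215129042
scene 0.11 88 x -0.06296853667196765 -0.0462508452536578 y -0.024484415214469507 0.018794986969416328
scene 0.13 51 x -0.058847601894983025 -0.03401250896075993 y -0.03094075354444824 0.023208737997350383
scene 0.15 1 x -0.03818630435364498 -0.03818630435364498 y 0.020670840406158703 0.020670840406158703
handle ((454.234619140625, 36.905818939208984), (163.24266052246094, 63.85136032104492), 6.216278553009033) 0.025976970090277662
handle ((460.5953063964844, 47.645416259765625), (173.75010681152344, 31.020845413208008), 19.764095306396484) 0.025984711507592406
```

```bash
cat >> h.py <<'E'
def pose():
    s=ctrl.state(); M=R.from_rotvec(s['eef_rot']).as_matrix(); return np.array(s['tool_pos']),np.arctan2(M[1,0],M[0,0]),s
def go(*wps,start=None):
    "waypoints (x,y,z,yaw): print shift (150 mm units, tool axes) and turn (0.5 rad units) from the one before"
    p,y,s=pose()
    if start is not None: p,y=np.array(start[:3]),start[3]
    for w in wps:
        d=np.array(w[:3])-p; c,sn=np.cos(y),np.sin(y)
        t=np.array([d[0]*c+d[1]*sn, d[0]*sn-d[1]*c, -d[2]])/.15
        a=-((w[3]-y+np.pi)%(2*np.pi)-np.pi)/.5
        print(np.round(t,4),'turn',round(a,4)); p,y=np.array(w[:3]),w[3]
def st():
    p,y,s=pose(); print('t',round(s['time'],2),'p',p.round(4),'yaw',round(y,4),'F',s['wrist_force'].round(1),'M',s['moment'].round(2),'w',round(s['width'],4),'g',s['grasp_force'],'q',s['joint_positions'].round(2))
E
python3 -c "
from h import *
st(); go((.42,-.25,.22,.308),(.389,.024,.12,.308),(.389,.024,.006,.342))"
```

```text
t 0.1 p [ 0.1818 -0.5715  0.2306] yaw 0.3078 F [-0.2  0.1 -0.1] M [-0.03  0.03 -0.  ] w 0.0853 g 0.0 q [-1.48  0.1   0.1   1.56  0.    1.35]
[ 2.1629 -1.5614  0.0709] turn -0.0003
[ 0.3568 -1.8034  0.6667] turn -0.0
[0.   0.   0.76] turn -0.068
```

>>> {"method": "apply_moves", "body": {"claw": [0.6,0.6,0.6], "travel": [[0.72,-0.52,0.02],[0.72,-0.52,0.02],[0.72,-0.52,0.02]], "turn": [0,0,0], "force": 20}}

```text
time: 0.4
tool_pos: [0.2623, -0.4624, 0.2278]
eef_rot: [-3.103, -0.482, -0.0]
wrist_force: [0.1, -0.3, 0.0]
width: 0.0512
grasp_force: 0.0
```

>>> {"method": "apply_moves", "body": {"claw": [0.6,0.6,0.6], "travel": [[0.72,-0.52,0.02],[0.72,-0.52,0.02],[0.72,-0.52,0.02]], "turn": [0,0,0]}}

```text
time: 0.7
tool_pos: [0.3416, -0.3551, 0.2251]
eef_rot: [-3.104, -0.483, -0.0]
wrist_force: [-0.2, -0.7, 0.4]
width: 0.0511
grasp_force: 0.0
```

>>> {"method": "apply_moves", "body": {"claw": [0.6,0.6,0.6], "travel": [[0.72,-0.52,0.02],[0.72,-0.52,0.02],[0.72,-0.52,0.02]], "turn": [0,0,0]}}

```text
time: 1.0
tool_pos: [0.4208, -0.248, 0.2221]
eef_rot: [-3.104, -0.484, -0.0]
wrist_force: [1.2, -0.2, 0.6]
width: 0.0511
grasp_force: 0.0
```

>>> {"method": "apply_moves", "body": {"claw": [0.6,0.6,0.6], "travel": [[0.18,-0.9,0.2],[0.18,-0.9,0.2],[0.18,-0.9,0.2]], "turn": [0,0,0]}}

```text
time: 1.3
tool_pos: [0.4038, -0.1115, 0.1913]
eef_rot: [-3.103, -0.482, 0.001]
wrist_force: [-0.1, 1.4, 0.6]
width: 0.0512
grasp_force: 0.0
```

>>> {"method": "apply_moves", "body": {"claw": [0.6,0.6,0.6,0.6], "travel": [[0.18,-0.9,0.46],[0.18,-0.9,0.46],[0.18,-0.9,0.46],[0.18,-0.9,0.46]], "turn": [-0.07,-0.07,-0.07,-0.07]}}

```text
time: 1.7
tool_pos: [0.3868, 0.0274, 0.1203]
eef_rot: [-3.091, -0.543, 0.006]
wrist_force: [-0.6, -1.0, 0.1]
width: 0.0509
grasp_force: 0.0
```

```bash
python3 -c "
from h import *
st(); go((.389,.024,.006,.342))
p,d=look('scene'); save(p[150:270,280:440],'s1.png',5)
W=cloud('scene',300,360,170,250);q=W[(W[:,2]>.02)&(W[:,2]<.035)&(W[:,0]>.4)];print(cv2.minAreaRect((q[:,:2]*1000).astype('f4')))
"
```

```text
t 1.7 p [0.3868 0.0274 0.1203] yaw 0.348 F [-0.6 -1.   0.1] M [ 0.01 -0.02  0.06] w 0.0509 g 0.0 q [-0.27 -0.58 -0.69  1.46  0.    2.52]
[0.0063 0.0264 0.7618] turn 0.012
((486.1808776855469, 18.261367797851562), (169.52195739746094, 99.4346694946289), 13.140107154846191)
```

>>> {"method": "apply_moves", "body": {"claw": [0.6,0.6,0.6,0.6], "travel": [[0.01,0.03,0.3],[0.01,0.03,0.55],[0.01,0.03,0.74],[0.01,0.03,0.74]], "turn": [0,0,0,0]}}

```text
time: 2.15
tool_pos: [0.3899, 0.019, 0.0093]
eef_rot: [-3.094, -0.533, 0.008]
wrist_force: [-0.0, 0.6, 0.2]
width: 0.0512
grasp_force: 0.0
```

>>> {"method": "apply_moves", "body": {"claw": [0.3,0.2,0.2,0.2,0.2], "travel": [[0,0,0],[0,0,0],[0,0,0],[0,0,0],[0,0,0]], "turn": [0,0,0,0,0], "force": 20}}

```text
time: 2.65
tool_pos: [0.3936, 0.0186, 0.0141]
eef_rot: [3.094, 0.535, 0.004]
wrist_force: [-0.8, -1.5, 6.8]
width: 0.0302
grasp_force: 19.9
```

```bash
python3 -c "
from h import *
st()"
```

```text
t 2.65 p [0.3936 0.0186 0.0141] yaw 0.3427 F [-0.8 -1.5  6.8] M [-0.34  0.26 -0.02] w 0.0302 g 19.856427524937317 q [-0.29 -0.51 -0.84  1.24 -0.    2.51]
```

>>> {"method": "apply_moves", "body": {"claw": [0.2,0.2,0.2,0.2,0.2], "travel": [[0,0,-0.1],[0,0,-0.25],[0,0,-0.4],[0,0,-0.6],[0,0,-0.6]], "turn": [0,0,0,0,0]}}

```text
time: 3.15
tool_pos: [0.3945, 0.0186, 0.1066]
eef_rot: [3.093, 0.536, 0.009]
wrist_force: [-0.2, -1.2, -1.5]
width: 0.0292
grasp_force: 21.6
```

```bash
python3 -c "
from h import *
st()
p,d=look('scene'); save(p[100:260,270:470],'s2.png',4)
q,d=look('top')
"
```

```text
t 3.15 p [0.3945 0.0186 0.1066] yaw 0.343 F [-0.2 -1.2 -1.5] M [-0.01  0.02  0.  ] w 0.0292 g 21.57056987285614 q [-0.29 -0.57 -0.71  1.42 -0.    2.51]
```

View pics/s2.png

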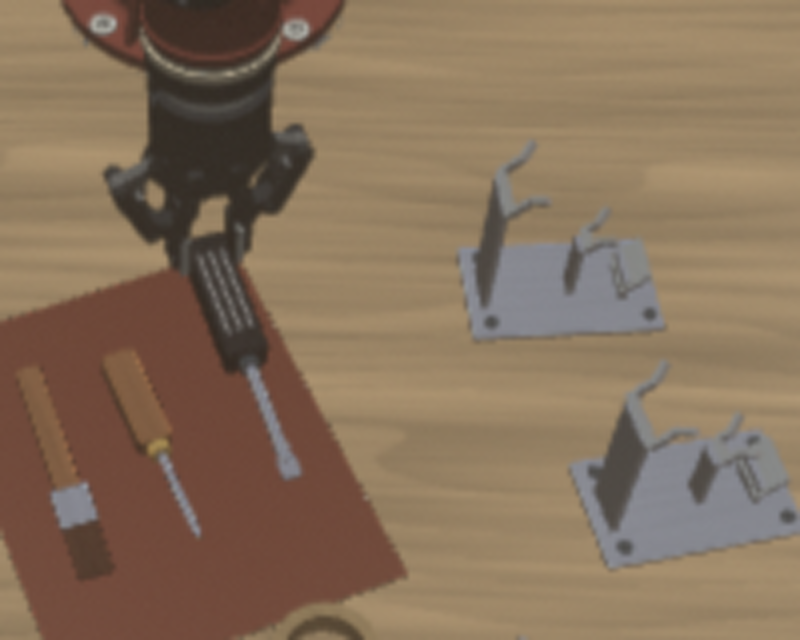

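The driver is held by its handle end. The handle starts near (210,240) in the crop and the tip is at (290,472). I'll measure its pitch from depth.

```bash
cat >> h.py <<'E'
def axis(n,a,b,k=9,d=None):
    "3D points along the pixel line a->b, from depth (nearest in 3x3)"
    d=np.load(n+'.npz')['d'] if d is None else d; o=[]
    for t in np.linspace(0,1,k):
        u,v=np.array(a)*(1-t)+np.array(b)*t; i,j=int(round(u)),int(round(v))
        w=d[j-1:j+2,i-1:i+2]; o.append(px2w(n,u,v,depth=w[w>0].min()))
    return np.array(o).round(4)
E
python3 -c "
from h import *
print(axis('scene',(270+215/4,100+260/4),(270+290/4,100+468/4)))
"
```

```text
[[0.4096 0.0238 0.1226]
 [0.4286 0.0306 0.1195]
 [0.4512 0.0374 0.1217]
 [0.4694 0.044  0.1186]
 [0.4838 0.0506 0.1104]
 [0.5044 0.057  0.1114]
 [0.5225 0.0633 0.1093]
 [0.5423 0.0694 0.1103]
 [0.5595 0.0756 0.1078]]
```

The driver is still level: the tip is at z≈0.108 and the handle axis at about 0.11. So 20 N holds it rigid. I'll put it back, regrip ahead of the upper-notch position (about 98 mm from the tip), and use the rest's upper notch to push the tail up. That pivots it in the grip.

>>> {"method": "apply_moves", "body": {"claw": [0.2,0.2,0.2,0.2,0.5], "travel": [[0,0,0.25],[0,0,0.45],[0,0,0.58],[0,0,0.58],[0,0,0.58]], "turn": [0,0,0,0,0]}}

```text
time: 3.75
tool_pos: [0.3914, 0.0195, 0.0143]
eef_rot: [-3.095, -0.536, 0.003]
wrist_force: [-0.7, 0.2, 0.4]
width: 0.0419
grasp_force: 0.0
```

>>> {"method": "apply_moves", "body": {"claw": [0.55,0.55,0.55,0.55], "travel": [[0,0,0],[0,0,-0.02],[0.52,0,-0.02],[0.52,0,-0.02]], "turn": [0,0,0,0]}}

```text
time: 4.15
tool_pos: [0.468, 0.0456, 0.0198]
eef_rot: [3.094, 0.534, 0.006]
wrist_force: [0.1, -0.3, 2.0]
width: 0.0476
grasp_force: 0.0
```

```bash
python3 -c "
from h import *
st()"
```

```text
t 4.15 p [0.468  0.0456 0.0198] yaw 0.3417 F [ 0.1 -0.3  2. ] M [-0.08  0.03  0.02] w 0.0476 g 0.0 q [-0.18 -0.23 -0.61  1.19 -0.    2.62]
```

>>> {"method": "apply_moves", "body": {"claw": [0.55,0.2,0.2,0.2,0.2], "travel": [[0,0,0.06],[0,0,0.06],[0,0,0.06],[0,0,0.06],[0,0,0.06]], "turn": [0,0,0,0,0]}}

```text
time: 4.65
tool_pos: [0.4656, 0.0452, 0.0098]
eef_rot: [3.095, 0.535, 0.001]
wrist_force: [-0.1, 0.5, -0.7]
width: 0.0294
grasp_force: 23.4
```

>>> {"method": "apply_moves", "body": {"claw": [0.2,0.2,0.2,0.2,0.2], "travel": [[0,0,-0.2],[0,0,-0.5],[0,0,-0.8],[0,0,-1],[0,0,-1]], "turn": [0,0,0,0,0]}}

```text
time: 5.15
tool_pos: [0.468, 0.0448, 0.1646]
eef_rot: [3.093, 0.535, 0.012]
wrist_force: [0.6, -0.7, -2.6]
width: 0.0294
grasp_force: 23.5
```

```bash
python3 -c "
from h import *
st()
p,d=look('scene'); save(p[100:260,270:470],'s3.png',4)
"
```

```text
t 5.15 p [0.468  0.0448 0.1646] yaw 0.3425 F [ 0.6 -0.7 -2.6] M [0.02 0.   0.01] w 0.0294 g 23.488772213459015 q [-0.18 -0.31 -0.41  1.46 -0.    2.62]
```

View pics/s3.png

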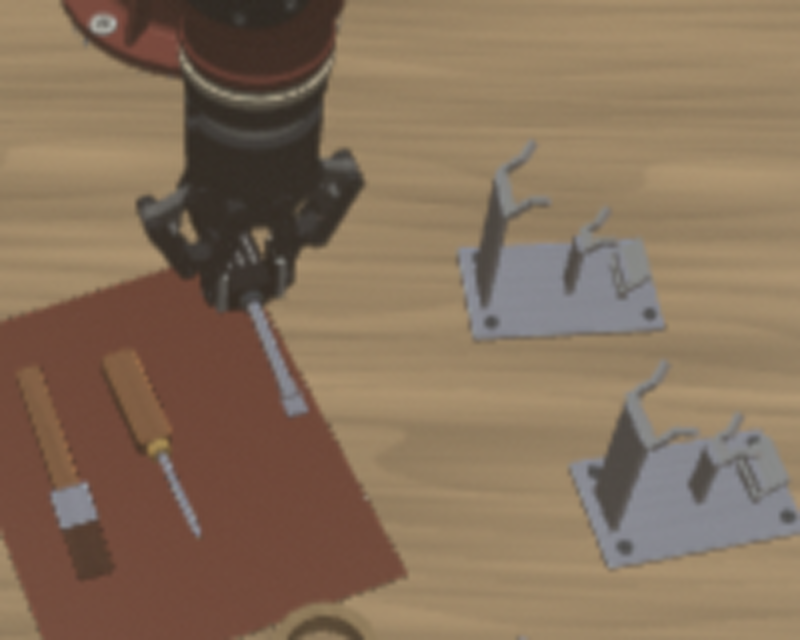

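The driver is now gripped at the front of the handle, with the tip at (295,410) in the crop.

```bash
python3 -c "
from h import *
print(axis('scene',(270+250/4,100+298/4),(270+294/4,100+405/4),6))
"
```

```text
[[0.483  0.0472 0.1788]
 [0.499  0.0529 0.1788]
 [0.5121 0.0586 0.1752]
 [0.5283 0.0641 0.1762]
 [0.5435 0.0696 0.1761]
 [0.5578 0.075  0.175 ]]
```

```bash
python3 -c "
from h import *
go((.468,.0448,.21,.3425),(.5086,.3266,.21,.3425),(.5086,.3266,.165,1.815),start=(.468,.0448,.1646,.3425))"
```

```text
[ 0.      0.     -0.3027] turn -0.0
[ 0.8859 -1.6786 -0.    ] turn -0.0
[0.  0.  0.3] turn -2.945
```

>>> {"method": "apply_moves", "body": {"claw": [0.2,0.2,0.2,0.2,0.2], "travel": [[0,0,-0.3],[0.25,-0.25,-0.3],[0.44,-0.55,-0.3],[0.44,-0.84,-0.3],[0.44,-0.84,-0.3]], "turn": [0,0,0,0,0]}}

```text
time: 5.7
tool_pos: [0.4831, 0.1908, 0.2025]
eef_rot: [-3.093, -0.544, 0.005]
wrist_force: [-0.4, -1.7, -1.2]
width: 0.0296
grasp_force: 23.4
```

>>> {"method": "apply_moves", "body": {"claw": [0.2,0.2,0.2,0.2,0.2], "travel": [[0.2,-0.3,0],[0.4,-0.6,0],[0.44,-0.84,0],[0.44,-0.84,0],[0.44,-0.84,0]], "turn": [0,-0.2,-0.5,-0.8,-0.98]}}

```text
time: 6.2
tool_pos: [0.5042, 0.3278, 0.2023]
eef_rot: [2.868, 1.282, -0.005]
wrist_force: [-1.0, -0.7, -1.4]
width: 0.0293
grasp_force: 23.4
```

>>> {"method": "apply_moves", "body": {"claw": [0.2,0.2,0.2,0.2], "travel": [[0,0,0],[0,0,0],[0,0,0],[0,0,0]], "turn": [-0.3,-0.6,-0.9,-0.98]}}

```text
time: 6.6
tool_pos: [0.5048, 0.3263, 0.2026]
eef_rot: [-2.474, -1.936, 0.003]
wrist_force: [0.3, -0.6, -0.8]
width: 0.0293
grasp_force: 23.4
```

>>> {"method": "apply_moves", "body": {"claw": [0.2,0.2,0.2,0.2,0.2], "travel": [[0,0,0],[0,0,0],[0,0,0.1],[0,0,0.2],[0,0,0.2]], "turn": [-0.3,-0.6,-0.9,-0.98,-0.98]}}

```text
time: 7.1
tool_pos: [0.5036, 0.326, 0.1706]
eef_rot: [-1.936, -2.471, 0.007]
wrist_force: [-1.1, -1.1, -2.0]
width: 0.029
grasp_force: 23.4
```

```bash
python3 -c "
from h import *
st(); go((.5086,.3266,.165,1.815))
p,d=look('scene'); q,d=look('top')
a=cv2.resize(p[150:260,385:485],(400,440),interpolation=2); b=cv2.resize(q[140:250,180:280],(400,440),interpolation=2)
save(np.hstack([a,b]),'s4.png')
"
```

```text
t 7.1 p [0.5036 0.326  0.1706] yaw 1.8127 F [-1.1 -1.1 -2. ] M [ 0.03  0.01 -0.02] w 0.029 g 23.371360301971436 q [ 0.36  0.11 -0.01  1.46 -0.    1.69]
[-0.0037  0.0331  0.0376] turn -0.0047
```

View pics/s4.png

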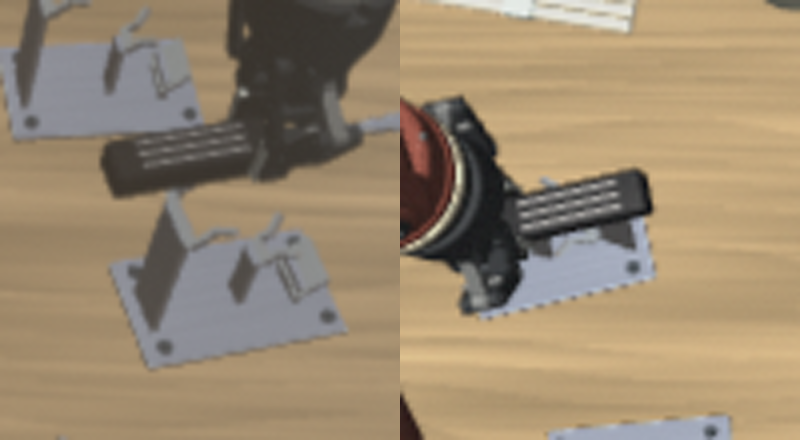

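Left panel (scene view): the driver is held level over the leftmost rest, with the handle tail toward the upper upright. Right panel (top view): the tail is at about (646,192) in the crop. I'll check its lateral offset against the rest with the depth clouds.

```bash
python3 -c "
from h import *
C=np.array([.5022,.3465,0]);ex=np.array([np.cos(1.815),np.sin(1.815)]);ey=np.array([-ex[1],ex[0]])
T=(np.array([.5036,.326])-C[:2]); print('tcp',T@ex,T@ey)
for n,bx in(('top',(210,250,175,205)),('scene',(408,450,175,205))):
  W=cloud(n,*bx)-C;q=W[(W[:,2]>.178)&(W[:,2]<.2)];a=q[:,:2]@ex;b=q[:,:2]@ey
  m=(a<-.05);print(n,m.sum(),'tail',a.min(),'z',np.median(q[m,2]))
  for lo in(-.11,-.095,-.08,-.065): k=(a>lo)&(a<lo+.015); print('y',b[k].min(),b[k].max(), (b[k].min()+b[k].max())/2) if k.any() else 0
"
```

```text
tcp -0.020230265697055234 0.0035981036431082854
top 288 tail -0.11222352005933207 z 0.1896008636508179
y -0.010632046759421759 0.019115103528931244 0.0042415283847547424
y -0.010105239040975966 0.019461014333386914 0.004677887646205474
y -0.009747968980829944 0.018991185172493763 0.004621608095831909
y -0.011134548387008874 0.01950104173439299 0.004183246673692059
scene 337 tail -0.11476890467289551 z 0.18773596474114074
y -0.012887649603035845 0.017226536280394906 0.0021694433386795307
y -0.01321133314134249 0.01737853115176035 0.00208359900520893
y -0.013587112518540109 0.017749958020488527 0.0020814227509742093
y -0.012732853777875803 0.015910340386585745 0.001588743304354971
```

>>> {"method": "apply_moves", "body": {"claw": [0.2,0.2,0.2,0.2], "travel": [[0,0.033,0],[0,0.033,0.15],[0,0.033,0.26],[0,0.033,0.26]], "turn": [0,0,0,0]}}

```text
time: 7.6
tool_pos: [0.5089, 0.3278, 0.1326]
eef_rot: [-1.936, -2.471, 0.006]
wrist_force: [-0.7, -0.6, -1.3]
width: 0.0293
grasp_force: 23.4
```

>>> {"method": "apply_moves", "body": {"claw": [0.2,0.2,0.2,0.2,0.2], "travel": [[0,0,0.03],[0,0,0.06],[0,0,0.09],[0,0,0.12],[0,0,0.12]], "turn": [0,0,0,0,0]}}

```text
time: 8.1
tool_pos: [0.5105, 0.3295, 0.1184]
eef_rot: [-1.936, -2.474, -0.004]
wrist_force: [-2.4, 3.7, 3.4]
width: 0.0292
grasp_force: 25.1
```

```bash
python3 -c "
from h import *
st(); go((.5084,.3272,.11,1.815))"
```

```text
t 8.1 p [0.5105 0.3295 0.1184] yaw 1.8135 F [-2.4  3.7  3.4] M [ 0.64  0.31 -0.02] w 0.0292 g 25.112380385398865 q [ 0.36  0.13 -0.08  1.36  0.    1.69]
[-0.0118 -0.0173  0.0558] turn -0.003
```

>>> {"method": "apply_moves", "body": {"claw": [0.2,0.2,0.2,0.2], "travel": [[0,0,0.03],[0,0,0.06],[0,0,0.09],[0,0,0.09]], "turn": [0,0,0,0]}}

```text
time: 8.5
tool_pos: [0.5105, 0.33, 0.1051]
eef_rot: [-1.935, -2.474, -0.005]
wrist_force: [-2.3, 6.3, 4.1]
width: 0.0294
grasp_force: 28.8
```

```bash
python3 -c "
from h import *
st()
p,d=look('scene'); q,d=look('top')
a=cv2.resize(p[150:260,385:485],(400,440),interpolation=2); b=cv2.resize(q[140:250,180:280],(400,440),interpolation=2)
save(np.hstack([a,b]),'s5.png')
"
```

```text
t 8.5 p [0.5105 0.33   0.1051] yaw 1.8138 F [-2.3  6.3  4.1] M [ 1.21  0.44 -0.05] w 0.0294 g 28.819043040275574 q [ 0.36  0.14 -0.1   1.33  0.    1.69]
```

View pics/s5.png

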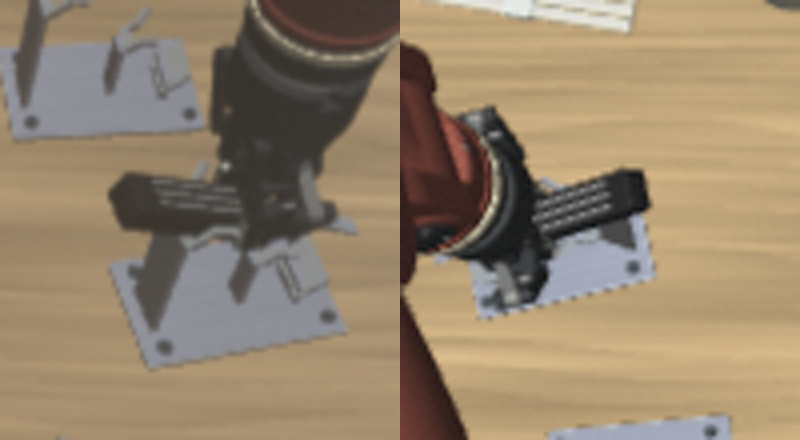

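The tail has risen, so the handle is tilting in the grip as planned. I'll keep lowering.

>>> {"method": "apply_moves", "body": {"claw": [0.2,0.2,0.2,0.2,0.2], "travel": [[-0.01,0,0.03],[-0.02,0,0.06],[-0.02,0,0.08],[-0.02,0,0.08],[-0.02,0,0.08]], "turn": [0,0,0,0,0]}}

```text
time: 9.1
tool_pos: [0.5113, 0.3276, 0.0943]
eef_rot: [-1.935, -2.475, -0.007]
wrist_force: [-4.8, 8.1, 11.8]
width: 0.0298
grasp_force: 35.1
```

```bash
cat >> h.py <<'E'
def tilt():
    "handle top face pitch in the rest plane"
    C=np.array([.5022,.3465,0]);ex=np.array([np.cos(1.815),np.sin(1.815)]);ey=np.array([-ex[1],ex[0]])
    for n,bx in(('top',(210,250,170,210)),('scene',(405,450,165,215))):
        look(n); W=cloud(n,*bx)-C;a=W[:,:2]@ex;b=W[:,:2]@ey
        k=(abs(b)<.010)&(a<-.055)&(W[:,2]>.115)&(W[:,2]<.21)
        if k.sum()>5:
            f=np.polyfit(a[k],W[k,2],1); print(n,k.sum(),'deg',np.degrees(np.arctan(-f[0])).round(1),'z@-.07',np.polyval(f,-.07).round(4),'tail',a[k].min().round(4),W[k,2].max().round(4))
E
python3 -c "
from h import *
st(); tilt()"
```

```text
t 9.1 p [0.5113 0.3276 0.0943] yaw 1.8144 F [-4.8  8.1 11.8] M [1.19 0.92 0.05] w 0.0298 g 35.05934000015259 q [ 0.35  0.14 -0.11  1.31  0.    1.68]
top 112 deg 14.1 z@-.07 0.1607 tail -0.0966 0.1743
scene 104 deg 13.2 z@-.07 0.1599 tail -0.0986 0.1724
```

>>> {"method": "apply_moves", "body": {"claw": [0.45,0.5,0.5,0.5], "travel": [[0,0,0],[0,0,0],[0,0,0],[0,0,0]], "turn": [0,0,0,0]}}

```text
time: 9.6
tool_pos: [0.5106, 0.3266, 0.0929]
eef_rot: [-1.935, -2.473, -0.003]
wrist_force: [-5.2, 5.5, 4.7]
width: 0.043
grasp_force: 0.0
```

>>> {"method": "apply_moves", "body": {"claw": [0.5,0.5,0.5,0.5,0.5], "travel": [[0.05,0,-0.1],[0.1,0,-0.3],[0.1,0,-0.6],[0.1,0,-0.85],[0.1,0,-0.85]], "turn": [0,0,0,0,0]}}

```text
time: 10.1
tool_pos: [0.5098, 0.3413, 0.2271]
eef_rot: [1.933, 2.469, 0.014]
wrist_force: [-0.8, -0.0, 0.3]
width: 0.043
grasp_force: 0.0
```

```bash
python3 -c "
from h import *
st(); tilt()
p=np.load('scene.npz')['p'];q=np.load('top.npz')['p']
a=cv2.resize(p[150:260,385:485],(400,440),interpolation=2); b=cv2.resize(q[140:250,180:280],(400,440),interpolation=2)
save(np.hstack([a,b]),'s6.png')
"
```

```text
t 10.1 p [0.5098 0.3413 0.2271] yaw 1.813 F [-0.8 -0.   0.3] M [-0.   -0.06 -0.06] w 0.043 g 0.0 q [ 0.38  0.13  0.12  1.55 -0.    1.71]
top 95 deg 3.4 z@-.07 0.1633 tail -0.09 0.1728
scene 94 deg 5.6 z@-.07 0.1621 tail -0.0919 0.1721
```

View pics/s6.png

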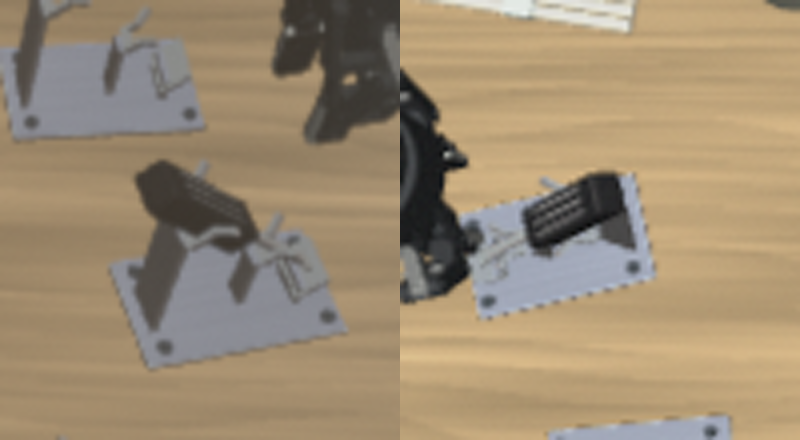

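The driver lies in the rest, tail up; the tail is at z≈0.172, which matches a tip at the toe. Next I'll grip the handle end, about 168 mm from the tip.

```bash
python3 -c "
from h import *
go((.5218,.2787,.228,1.815),(.5218,.2787,.131,1.815))"
```

```text
[-0.4222 -0.0103 -0.0453] turn -0.0044
[0.     0.     0.6467] turn -0.0
```

>>> {"method": "apply_moves", "body": {"claw": [0.6,0.6,0.6], "travel": [[-0.2,-0.01,-0.04],[-0.42,-0.01,-0.04],[-0.42,-0.01,-0.04]], "turn": [0,0,0]}}

```text
time: 10.5
tool_pos: [0.5213, 0.2757, 0.2241]
eef_rot: [-1.94, -2.471, 0.003]
wrist_force: [0.2, 0.9, 0.2]
width: 0.0511
grasp_force: 0.0
```

>>> {"method": "apply_moves", "body": {"claw": [0.6,0.6,0.6,0.6], "travel": [[0,0,0.25],[0,0,0.5],[0,0,0.64],[0,0,0.64]], "turn": [0,0,0,0]}}

```text
time: 10.9
tool_pos: [0.5179, 0.2781, 0.1245]
eef_rot: [-1.934, -2.47, 0.01]
wrist_force: [-0.7, 0.5, 0.6]
width: 0.0507
grasp_force: 0.0
```

```bash
python3 -c "
from h import *
st(); go((.5218,.2787,.131,1.815))"
```

```text
t 10.9 p [0.5179 0.2781 0.1245] yaw 1.8129 F [-0.7  0.5  0.6] M [-0.01 -0.02  0.02] w 0.0507 g 0.0 q [ 0.27  0.08 -0.12  1.38 -0.    1.6 ]
[-0.0023  0.0262 -0.0433] turn -0.0042
```

>>> {"method": "apply_moves", "body": {"claw": [0.6,0.2,0.2,0.2,0.2], "travel": [[0,0.026,-0.04],[0,0.026,-0.04],[0,0.026,-0.04],[0,0.026,-0.04],[0,0.026,-0.04]], "turn": [0,0,0,0,0], "force": 20}}

```text
time: 11.4
tool_pos: [0.525, 0.2795, 0.1377]
eef_rot: [1.936, 2.473, 0.001]
wrist_force: [-5.2, -3.1, 7.3]
width: 0.0302
grasp_force: 19.3
```

```bash
python3 -c "
from h import *
st()"
```

```text
t 11.4 p [0.525  0.2795 0.1377] yaw 1.8132 F [-5.2 -3.1  7.3] M [-0.58  1.36  0.25] w 0.0302 g 19.27231277433748 q [ 0.27  0.09 -0.09  1.39 -0.    1.6 ]
```

>>> {"method": "apply_moves", "body": {"claw": [0.2,0.2,0.2,0.2,0.2], "travel": [[0.06,0,-0.05],[0.11,0,-0.095],[0.17,0,-0.135],[0.235,0,-0.17],[0.235,0,-0.17]], "turn": [0,0,0,0,0]}}

```text
time: 11.9
tool_pos: [0.5174, 0.3144, 0.1639]
eef_rot: [1.934, 2.471, 0.004]
wrist_force: [0.8, -4.8, 6.2]
width: 0.0295
grasp_force: 19.8
```

```bash
python3 -c "
from h import *
st()"
```

```text
t 11.9 p [0.5174 0.3144 0.1639] yaw 1.8134 F [ 0.8 -4.8  6.2] M [-1.    0.02  0.06] w 0.0295 g 19.813740849494934 q [ 0.33  0.11 -0.02  1.44 -0.    1.66]
```

>>> {"method": "apply_moves", "body": {"claw": [0.2,0.2,0.2,0.2,0.2], "travel": [[0.09,0,-0.05],[0.18,0,-0.085],[0.27,0,-0.115],[0.37,0,-0.135],[0.37,0,-0.135]], "turn": [0,0,0,0,0]}}

```text
time: 12.4
tool_pos: [0.5031, 0.3695, 0.1831]
eef_rot: [1.934, 2.474, 0.004]
wrist_force: [0.8, -1.0, 3.0]
width: 0.0296
grasp_force: 20.7
```

>>> {"method": "apply_moves", "body": {"claw": [0.2,0.2,0.2,0.2], "travel": [[0.08,0,-0.01],[0.16,0,-0.015],[0.24,0,-0.015],[0.24,0,-0.015]], "turn": [0,0,0,0]}}

```text
time: 12.8
tool_pos: [0.4942, 0.4041, 0.1837]
eef_rot: [1.935, 2.475, 0.002]
wrist_force: [0.7, -0.6, -0.4]
width: 0.03
grasp_force: 21.5
```

```bash
python3 -c "
from h import *
st()
p,d=look('scene'); q,d=look('top')
a=cv2.resize(p[130:240,385:485],(400,440),interpolation=2); b=cv2.resize(q[140:250,160:260],(400,440),interpolation=2)
save(np.hstack([a,b]),'s7.png')
"
```

```text
t 12.8 p [0.4942 0.4041 0.1837] yaw 1.8142 F [ 0.7 -0.6 -0.4] M [-0.12 -0.1  -0.01] w 0.03 g 21.541747748851776 q [0.48 0.22 0.13 1.49 0.   1.81]
```

View pics/s7.png

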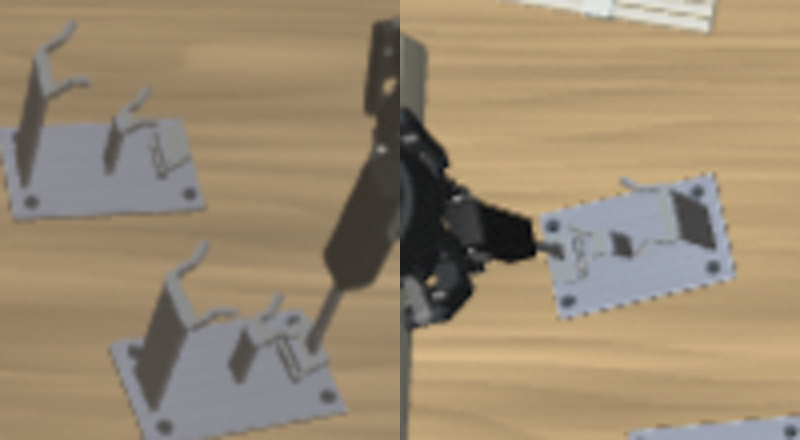

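The driver stands nearly upright over the toe: handle at (365,220) and tip at about (316,348) in the left panel. I'll measure the tilt.

```bash
python3 -c "
from h import *
C=np.array([.5022,.3465,0]);ex=np.array([np.cos(1.815),np.sin(1.815)]);ey=np.array([-ex[1],ex[0]])
A=axis('scene',(385+385/4,130+170/4),(385+316/4,130+347/4),10)
B=axis('top',(160+(470-400)/4,140+215/4),(160+(556-400)/4,140+247/4),8)
for X in(A,B): D=X-C; print(np.c_[D[:,:2]@ex,D[:,:2]@ey,X[:,2]].round(4))
T=(np.array([.4942,.4041])-C[:2]);print(T@ex,T@ey)
"
```

```text
[[ 0.0428 -0.0054  0.2234]
 [ 0.0345 -0.016   0.2205]
 [ 0.0338 -0.0183  0.2048]
 [ 0.0326 -0.0212  0.1895]
 [ 0.0342 -0.0211  0.1687]
 [ 0.0345 -0.0225  0.1499]
 [ 0.0366 -0.0219  0.1269]
 [ 0.0459 -0.0137  0.0897]
 [ 0.0473 -0.0142  0.0666]
 [ 0.048  -0.0153  0.0441]]
[[ 0.0408 -0.0081  0.2219]
 [ 0.0342 -0.0037  0.2208]
 [ 0.0348 -0.0032  0.1994]
 [ 0.0332 -0.0015  0.1832]
 [ 0.0344 -0.0013  0.1585]
 [ 0.0353 -0.0007  0.1336]
 [ 0.044  -0.0044  0.0838]
 [ 0.044  -0.0034  0.0587]]
0.057825287488641644 -0.006164099841497457
```

```bash
python3 -c "
from h import *
go((.4942,.4041,.28,1.8142),(.5027,-.2957,.28,1.8142),(.5027,-.2957,.26,2.883))"
```

```text
[ 0.0082  0.0025 -0.6478] turn -0.0015
[-4.5415 -1.0694 -0.    ] turn -0.0
[0.     0.     0.1333] turn -2.1376
```

>>> {"method": "apply_moves", "body": {"claw": [0.2,0.2,0.2,0.2], "travel": [[0,0,-0.1],[0,0,-0.35],[0,0,-0.65],[0,0,-0.65]], "turn": [0,0,0,0], "force": 40}}

```text
time: 13.3
tool_pos: [0.4962, 0.403, 0.2887]
eef_rot: [1.935, 2.47, 0.014]
wrist_force: [0.3, -0.5, -0.5]
width: 0.0295
grasp_force: 44.4
```

>>> {"method": "apply_moves", "body": {"claw": [0.2,0.2,0.2,0.2], "travel": [[-0.15,-0.04,0],[-0.4,-0.1,0],[-0.65,-0.155,0],[-0.908,-0.214,0]], "turn": [0,0,0,0]}}

```text
time: 13.7
tool_pos: [0.4966, 0.2619, 0.2814]
eef_rot: [1.936, 2.473, 0.005]
wrist_force: [0.5, 2.6, -1.4]
width: 0.0295
grasp_force: 41.7
```

>>> {"method": "apply_moves", "body": {"claw": [0.2,0.2,0.2,0.2], "travel": [[-0.23,-0.054,0],[-0.46,-0.107,0],[-0.69,-0.16,0],[-0.908,-0.214,0]], "turn": [0,0,0,0]}}

```text
time: 14.1
tool_pos: [0.497, 0.1209, 0.2813]
eef_rot: [1.938, 2.472, 0.001]
wrist_force: [-0.1, 0.6, -1.6]
width: 0.0293
grasp_force: 41.2
```

>>> {"method": "apply_moves", "body": {"claw": [0.2,0.2,0.2,0.2], "travel": [[-0.23,-0.054,0],[-0.46,-0.107,0],[-0.69,-0.16,0],[-0.908,-0.214,0]], "turn": [0,0,0,0]}}

```text
time: 14.5
tool_pos: [0.4984, -0.019, 0.2813]
eef_rot: [1.938, 2.472, 0.001]
wrist_force: [0.2, 0.4, -1.3]
width: 0.0295
grasp_force: 41.2
```

>>> {"method": "apply_moves", "body": {"claw": [0.2,0.2,0.2,0.2], "travel": [[-0.23,-0.054,0],[-0.46,-0.107,0],[-0.69,-0.16,0],[-0.908,-0.214,0]], "turn": [0,0,0,0]}}

```text
time: 14.9
tool_pos: [0.4998, -0.159, 0.2813]
eef_rot: [1.938, 2.472, 0.0]
wrist_force: [0.8, 0.4, -1.4]
width: 0.0296
grasp_force: 41.2
```

>>> {"method": "apply_moves", "body": {"claw": [0.2,0.2,0.2,0.2,0.2], "travel": [[-0.23,-0.054,0],[-0.46,-0.107,0],[-0.69,-0.16,0],[-0.82,-0.195,0],[-0.908,-0.214,0]], "turn": [0,0,0,0,0]}}

```text
time: 15.4
tool_pos: [0.5012, -0.2985, 0.2808]
eef_rot: [-1.939, -2.471, -0.0]
wrist_force: [1.0, -0.5, -0.9]
width: 0.0294
grasp_force: 41.2
```

>>> {"method": "apply_moves", "body": {"claw": [0.2,0.2,0.2,0.2], "travel": [[0,0,0],[0,0,0],[0,0,0],[0,0,0]], "turn": [-0.25,-0.5,-0.75,-1]}}

```text
time: 15.8
tool_pos: [0.5019, -0.2963, 0.2812]
eef_rot: [1.256, 2.879, 0.001]
wrist_force: [0.2, 0.4, -1.0]
width: 0.0295
grasp_force: 41.2
```

>>> {"method": "apply_moves", "body": {"claw": [0.2,0.2,0.2,0.2,0.2], "travel": [[0,0,0],[0,0,0],[0,0,0],[0,0,0],[0,0,0]], "turn": [-0.25,-0.5,-0.75,-1,-1]}}

```text
time: 16.3
tool_pos: [0.5019, -0.2964, 0.2812]
eef_rot: [0.51, 3.1, 0.0]
wrist_force: [0.5, -0.6, -2.0]
width: 0.0296
grasp_force: 41.2
```

```bash
python3 -c "
from h import *
st(); go((.5027,-.2957,.26,2.883))
p,d=look('scene'); q,d=look('top')
a=cv2.resize(p[130:250,150:250],(400,480),interpolation=2); b=cv2.resize(q[130:250,390:490],(400,480),interpolation=2)
save(np.hstack([a,b]),'s8.png')
"
```

```text
t 16.3 p [ 0.5019 -0.2964  0.2812] yaw 2.8154 F [ 0.5 -0.6 -2. ] M [-0.02  0.01  0.01] w 0.0296 g 41.22183322906494 q [-0.76  0.07  0.15  1.65  0.   -0.43]
[-0.0038  0.0061  0.1411] turn -0.1352
```

View pics/s8.png

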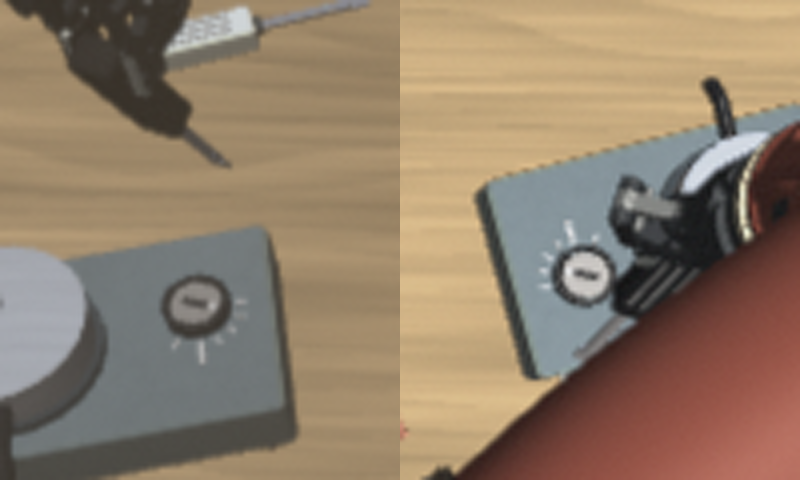

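Left panel (scene view): the shaft runs from (188,128) to the tip at (228,165), so the driver looks tilted, not vertical. Trimmer in the scene view: centre (197,305), slot from (183,301) to (208,306), bright dot near its right end. Top view: trimmer centre (584,274), slot from about (573,271) to (596,276), tip at about (577,355). That was my last picture, so I'll measure numerically from here.

```bash
python3 -c "
from h import *
print(axis('scene',(150+191/4,130+131/4),(150+226/4,130+163/4),6))
print(axis('top',(390+(640-400)/4,130+290/4),(390+(577-400)/4,130+354/4),9))
f=lambda n,u,v,U,V,z:px2w(n,U+u/4,V+v/4,z=z).round(4)
for n,U,V,c,e,g in(('scene',150,130,(197,305),(183,301),(208,306)),('top',390,130,(184,274),(173,271),(196,276))):
  C,E,G=[f(n,*k,U,V,.07) for k in(c,e,g)]; print(n,C,E,G,np.arctan2(*(E-G)[[1,0]]))
"
```

```text
[[ 0.4762 -0.2812  0.1992]
 [ 0.4714 -0.2806  0.187 ]
 [ 0.4687 -0.2789  0.1774]
 [ 0.465  -0.2776  0.1664]
 [ 0.4612 -0.2763  0.1551]
 [ 0.4609 -0.2733  0.1482]]
[[ 0.4827 -0.281   0.2643]
 [ 0.4788 -0.2794  0.2538]
 [ 0.4749 -0.2778  0.2432]
 [ 0.4709 -0.2765  0.2311]
 [ 0.4682 -0.2805  0.1995]
 [ 0.4639 -0.2785  0.1884]
 [ 0.4594 -0.2767  0.1764]
 [ 0.4549 -0.275   0.1636]
 [ 0.4504 -0.2736  0.149 ]]
scene [ 0.5188 -0.2983  0.07  ] [ 0.5161 -0.3081  0.07  ] [ 0.5193 -0.2909  0.07  ] -1.7547397833320708
top [ 0.5119 -0.2997  0.07  ] [ 0.514  -0.2919  0.07  ] [ 0.5106 -0.3082  0.07  ] 1.3651559596580478
```

The driver swung to about 20° from vertical, tip leading along tool +x, probably from the fast traverse. I can straighten it with the tip in the slot. I'll move gently until the tip is above the slot, then measure both in the same cameras.

```bash
python3 -c "
from h import *
go((.5658,-.3158,.232,2.915))"
```

```text
[-0.4448  0.018   0.3272] turn -0.2105
```

>>> {"method": "apply_moves", "body": {"claw": [0.2,0.2,0.2,0.2,0.2], "travel": [[-0.04,0,0],[-0.12,0.01,0.03],[-0.22,0.018,0.06],[-0.32,0.018,0.1],[-0.4,0.018,0.14]], "turn": [-0.05,-0.1,-0.15,-0.2,-0.2], "force": 60}}

```text
time: 16.9
tool_pos: [0.5604, -0.3141, 0.2594]
eef_rot: [0.358, 3.121, -0.0]
wrist_force: [0.0, 1.0, -1.6]
width: 0.0293
grasp_force: 62.7
```

>>> {"method": "apply_moves", "body": {"claw": [0.2,0.2,0.2,0.2,0.2], "travel": [[-0.03,0,0.04],[-0.045,0,0.09],[-0.045,0,0.14],[-0.045,0,0.18],[-0.045,0,0.18]], "turn": [0,0,0,0,0]}}

```text
time: 17.4
tool_pos: [0.5653, -0.3151, 0.2318]
eef_rot: [-0.359, -3.12, -0.001]
wrist_force: [0.8, 0.3, -1.4]
width: 0.0288
grasp_force: 62.8
```

```bash
cat >> h.py <<'E'
def shaft(zmax=.15,zmin=.078,c=(.515,-.299),r=.06):
    "fit the shaft above the trimmer per camera; extrapolate"
    for n,bx in(('top',(400,500,150,250)),('scene',(150,260,140,240))):
        look(n); W=cloud(n,*bx)
        k=(np.hypot(W[:,0]-c[0],W[:,1]-c[1])<r)&(W[:,2]>zmin)&(W[:,2]<zmax); q=W[k]
        print(n,len(q))
        if len(q)<6: continue
        lo=q[:,2].min(); 
        for z0 in np.arange(zmin,zmax,.012):
            s=q[(q[:,2]>=z0)&(q[:,2]<z0+.012)]
            if len(s): print('  ',s[:,2].mean().round(4),s[:,:2].mean(0).round(4),len(s),s[:,:2].std(0).round(4))
        print('  zmin',lo.round(4))
E
python3 -c "
from h import *
st(); shaft()"
```

```text
t 17.4 p [ 0.5653 -0.3151  0.2318] yaw 2.9126 F [ 0.8  0.3 -1.4] M [0.04 0.02 0.01] w 0.0288 g 62.77664065361023 q [-0.71  0.25  0.26  1.58 -0.   -0.48]
top 0
scene 36
   0.0894 [ 0.5153 -0.2979] 1 [0. 0.]
   0.0968 [ 0.5196 -0.3012] 4 [0.0019 0.0021]
   0.1081 [ 0.5236 -0.3025] 9 [0.0022 0.0016]
   0.1207 [ 0.5284 -0.3042] 6 [0.0027 0.0022]
   0.1313 [ 0.5326 -0.3053] 7 [0.0027 0.0025]
   0.1435 [ 0.5364 -0.3051] 9 [0.0028 0.001 ]
  zmin 0.0894
```

>>> {"method": "apply_moves", "body": {"claw": [0.2,0.2,0.2,0.2], "travel": [[-0.005,0.015,0.03],[-0.01,0.03,0.06],[-0.01,0.03,0.08],[-0.01,0.03,0.08]], "turn": [0,0,0,0]}}

```text
time: 17.9
tool_pos: [0.5683, -0.3111, 0.2201]
eef_rot: [-0.358, -3.12, -0.001]
wrist_force: [0.2, -0.9, -2.2]
width: 0.0293
grasp_force: 62.8
```

```bash
python3 -c "
from h import *
st(); shaft(.14,.072)
p=np.load('scene.npz')['p'];d=np.load('scene.npz')['d']
u,v=w2px('scene',(.5183,-.2993,.07));print(u,v); u,v=int(u),int(v)
print(cv2.cvtColor(p,cv2.COLOR_RGB2GRAY)[v-16:v+9,u-10:u+13])
"
```

```text
t 17.9 p [ 0.5683 -0.3111  0.2201] yaw 2.913 F [ 0.2 -0.9 -2.2] M [-0.02 -0.02  0.06] w 0.0293 g 62.77633309364319 q [-0.7   0.25  0.24  1.56 -0.   -0.47]
top 0
scene 53
   0.0735 [ 0.5162 -0.2987] 20 [0.012  0.0118]
   0.0917 [ 0.5243 -0.297 ] 7 [0.0022 0.0016]
   0.1026 [ 0.5292 -0.3001] 8 [0.0018 0.002 ]
   0.115 [ 0.533  -0.3005] 7 [0.0023 0.0012]
   0.1271 [ 0.5378 -0.3017] 7 [0.0023 0.0016]
   0.1365 [ 0.5411 -0.3013] 4 [0.0013 0.0011]
  zmin 0.072
198.90601654656376 206.0765874625203
[[113 129 131 131 131 125 126 125 126 125 124 122 123 124 123 124 124 123
  122 122 122 122 123]
 [ 67  88 113 122 124 123 123 123 124 124 123 123 122 123 124 124 123 123
  122 123 123 123 124]
 [ 52  58  78 112 122 122 121 123 122 123 123 122 123 124 125 124 123 123
  123 123 122 123 122]
 [ 51  51  60  89 119 122 122 122 122 122 122 123 124 124 123 124 123 122
  123 123 122 123 123]
 [ 51  53  59  90 118 123 121 122 123 123 123 123 124 124 124 123 122 123
  123 123 123 122 123]
 [ 52  51  65 104 121 121 121 121 122 122 123 123 123 123 123 123 123 122
  123 123 123 122 122]
 [ 52  53  75 117 122 
[... 1121 characters left out ...]
 57  73 120 125 125]
 [120 117  95  66  78 128 139 139 139 140 140 140 138 137 129 101  69  61
   58  82 128 135 135]
 [121 121 114  76  73 101 127 131 135 135 138 135 133 127  99  71  61  56
   65  94 120 130 128]
 [121 121 117  92  67  70  87  93 113 116 124 112 101  93  72  62  55  58
   84 118 120 120 120]
 [120 121 120 112  71  61  62  64  72  72  75  71  66  68  61  55  58  75
  106 135 132 121 120]
 [120 121 120 115  90  64  58  57  61  63  64  63  57  55  57  65  82 102
  122 142 152 124 120]
 [120 120 120 119 113  90  78  69  59  56  58  59  63  64  80 100 122 119
  119 125 132 121 119]
 [121 121 121 120 119 120 123 102  83  78  83  91 101  97 117 133 146 129
  121 120 120 119 119]]
```

```bash
python3 -c "
from h import *
np.set_printoptions(linewidth=200)
d=np.load('scene.npz')['d']
v,u=np.mgrid[186:212,184:206]; W=px2w('scene',u,v,depth=d[186:212,184:206]); print((W[...,2]*1000).round().astype(int))
print(w2px('scene',(.5172,-.2988,.077)),px2w('scene',195.2,204.2,z=.077))
"
```

```text
[[ 235  236    2    0   -4    1    0    1    6    1   -2    0   -2    2   -2    7    0   -1   -4    1   -2    0]
 [ 234  229   -2   -4    2   -1   -2   -2    1    0    1   -1    5   -2    3    1    2    2    2    3   -2    0]
 [ 233   -3   -2    2   -2    1    0    2    4    0   -2   -1   -3    0    1    0   -2   -1   -3   59   57   60]
 [ 227  203  194   -2   -3    0   -1    0   -2   -1   -2    1   -2   58   61   58   58   59   62   56   60   63]
 [ 208  203  195  192   -1   -2   -2   55   60   59   60   61   59   59   58   61   61   61   60   60   60   63]
 [ 205  200  195  191  184   61   60   60   61   61   57   60   58   60   57   62   60   56   60   62   58   60]
 [ 198  195  193  187  183  182  174   63   60   59   59   62   61   62   60   59   63   57   62   57   59   59]
 [ 194  196  193  187  182  178  175  169   59   61   61   59   59   59   62   60   61   62   63   60   61   59]
 [ 198  192  190  183  179  176  171  165   62   56   58   58   58   59   63   58   60   62   62   61   60   62]
 [ 192  187  183  183  178  172  165   61   60   61   61   61   62   61   61   62  
[... 1240 characters left out ...]
0   63   64   70   71   69   66]
 [  61   58   60   59   57   58   72   69   62   71   70   68   68   69   73   68   70   68   67   70   68   69]
 [  56   60   60   62   62   59   62   71   59   68   71   67   69   72   71   71   71   70   74   70   72   70]
 [  58   62   60   60   64   62   58   70   68   70   72   69   67   70   71   69   69   71   70   70   70   70]
 [  59   62   64   63   59   56   56   68   71   72   68   71   70   68   68   70   73   69   71   72   69   66]
 [  60   62   63   59   56   58   61   60   69   69   71   71   63   63   70   67   71   71   73   69   65   63]]
(np.float64(198.5765348935281), np.float64(204.26051696531195)) [ 0.51738577 -0.30767311  0.077     ]
```

>>> {"method": "apply_moves", "body": {"claw": [0.2,0.2,0.2,0.2,0.2], "travel": [[-0.008,0.003,0.02],[-0.008,0.003,0.04],[-0.008,0.003,0.06],[-0.008,0.003,0.08],[-0.008,0.003,0.08]], "turn": [0,0,0,0,0]}}

```text
time: 18.5
tool_pos: [0.5693, -0.3113, 0.2089]
eef_rot: [-0.359, -3.12, 0.001]
wrist_force: [-1.5, 0.2, 0.7]
width: 0.0286
grasp_force: 63.0
```

```bash
python3 -c "
from h import *
st(); shaft(.14,.078)"
```

```text
t 18.5 p [ 0.5693 -0.3113  0.2089] yaw 2.9127 F [-1.5  0.2  0.7] M [-0.03  0.76  0.  ] w 0.0286 g 63.00209999084473 q [-0.7   0.25  0.22  1.54 -0.   -0.47]
top 0
scene 28
   0.0826 [ 0.5236 -0.2989] 7 [0.0023 0.0019]
   0.0966 [ 0.5309 -0.2992] 6 [0.0029 0.0014]
   0.1074 [ 0.5344 -0.3002] 7 [0.002  0.0012]
   0.12 [ 0.539  -0.3014] 7 [0.0032 0.0012]
   0.1281 [ 0.5414 -0.3014] 1 [0. 0.]
  zmin 0.0789
```

>>> {"method": "apply_moves", "body": {"claw": [0.2,0.2,0.2,0.2,0.2], "travel": [[0.03,0,0.01],[0.06,0,0],[0.1,0,-0.01],[0.14,0,-0.02],[0.14,0,-0.02]], "turn": [0,0,0,0,0], "force": 25}}

```text
time: 19.1
tool_pos: [0.5493, -0.3067, 0.2128]
eef_rot: [0.359, 3.119, -0.001]
wrist_force: [4.0, -0.7, 6.4]
width: 0.0294
grasp_force: 64.7
```

```bash
python3 -c "
from h import *
st(); shaft(.14,.078)"
```

```text
t 19.1 p [ 0.5493 -0.3067  0.2128] yaw 2.9126 F [ 4.  -0.7  6.4] M [-0.25 -1.5  -0.03] w 0.0294 g 64.67766523361206 q [-0.72  0.19  0.15  1.54  0.   -0.49]
top 0
scene 27
   0.083 [ 0.5224 -0.2975] 6 [0.0015 0.0014]
   0.0967 [ 0.5256 -0.299 ] 8 [0.0023 0.0022]
   0.1073 [ 0.5273 -0.2985] 4 [0.0014 0.0008]
   0.1184 [ 0.5314 -0.3   ] 7 [0.0013 0.0014]
   0.1274 [ 0.5348 -0.2992] 2 [0.0003 0.0011]
  zmin 0.0788
```

>>> {"method": "apply_moves", "body": {"claw": [0.2,0.2,0.2,0.2,0.2], "travel": [[0.04,0,-0.005],[0.08,0,-0.012],[0.12,0,-0.018],[0.16,0,-0.022],[0.16,0,-0.022]], "turn": [0,0,0,0,0], "force": 40}}

```text
time: 19.7
tool_pos: [0.5258, -0.3011, 0.2157]
eef_rot: [0.359, 3.12, -0.001]
wrist_force: [4.4, 0.4, 5.7]
width: 0.0294
grasp_force: 67.1
```

```bash
python3 -c "
from h import *
st(); shaft(.14,.078)"
```

```text
t 19.7 p [ 0.5258 -0.3011  0.2157] yaw 2.9126 F [4.4 0.4 5.7] M [-0.04 -1.26 -0.03] w 0.0294 g 67.09550142288208 q [-0.74  0.12  0.08  1.54  0.   -0.51]
top 19
   0.0859 [ 0.5127 -0.2964] 3 [0.0014 0.0032]
   0.0968 [ 0.5144 -0.2958] 8 [0.0023 0.002 ]
   0.1093 [ 0.5158 -0.2958] 3 [0.0011 0.0013]
   0.1181 [ 0.5167 -0.2966] 4 [0.0019 0.0016]
   0.1268 [ 0.5158 -0.2983] 1 [0. 0.]
  zmin 0.085
scene 42
   0.0834 [ 0.5198 -0.2975] 12 [0.0015 0.0024]
   0.0962 [ 0.5203 -0.2983] 7 [0.0023 0.0017]
   0.1075 [ 0.5231 -0.2977] 7 [0.0015 0.0013]
   0.1189 [ 0.5245 -0.2992] 8 [0.0014 0.0017]
   0.1308 [ 0.5258 -0.2993] 8 [0.002  0.0019]
  zmin 0.078
```

>>> {"method": "apply_moves", "body": {"claw": [0.2,0.2,0.2,0.2,0.2], "travel": [[0.04,0,-0.003],[0.08,0,-0.006],[0.11,0,-0.006],[0.13,0,-0.006],[0.13,0,-0.006]], "turn": [0,0,0,0,0]}}

```text
time: 20.3
tool_pos: [0.5065, -0.2965, 0.2159]
eef_rot: [-0.359, -3.121, -0.0]
wrist_force: [2.4, -0.8, 3.3]
width: 0.0292
grasp_force: 68.3
```

```bash
python3 -c "
from h import *
st(); shaft(.16,.078)"
```

```text
t 20.3 p [ 0.5065 -0.2965  0.2159] yaw 2.9126 F [ 2.4 -0.8  3.3] M [-0.14 -0.94  0.  ] w 0.0292 g 68.29011082649231 q [-0.75  0.06  0.02  1.53 -0.   -0.52]
top 14
   0.0856 [ 0.5106 -0.2944] 5 [0.0023 0.0018]
   0.0949 [ 0.5129 -0.2945] 4 [0.0025 0.0013]
   0.1053 [ 0.5107 -0.2959] 3 [0.0016 0.0013]
   0.1583 [ 0.5043 -0.2894] 2 [0.0025 0.0079]
  zmin 0.0805
scene 58
   0.0848 [ 0.5173 -0.298 ] 11 [0.0019 0.0025]
   0.0975 [ 0.518  -0.2978] 8 [0.0012 0.0022]
   0.1087 [ 0.5183 -0.2977] 8 [0.002  0.0019]
   0.1206 [ 0.5186 -0.298 ] 10 [0.0011 0.0022]
   0.1329 [ 0.5187 -0.298 ] 9 [0.0016 0.0019]
   0.1412 [ 0.5202 -0.2989] 2 [0.0011 0.0019]
   0.1584 [ 0.5274 -0.2963] 10 [0.0019 0.0084]
  zmin 0.0796
```

The blade is in the slot: tip z≈0.064 and tilt about 2°. Now I'll turn it clockwise about the driver axis, which lies about 9 mm behind the TCP along tool x.

>>> {"method": "apply_moves", "body": {"claw": [0.2,0.2,0.2,0.2,0.2], "travel": [[0,0.006,0],[-0.001,0.012,0],[-0.003,0.018,0],[-0.005,0.023,0],[-0.007,0.029,0]], "turn": [0.2,0.4,0.6,0.8,1]}}

```text
time: 20.9
tool_pos: [0.5091, -0.2932, 0.2159]
eef_rot: [1.126, 2.933, -0.002]
wrist_force: [3.4, -2.2, 1.9]
width: 0.029
grasp_force: 68.3
```

```bash
python3 -c "
from h import *
st(); shaft(.145,.078)"
```

```text
t 20.9 p [ 0.5091 -0.2932  0.2159] yaw 2.4085 F [ 3.4 -2.2  1.9] M [-1.18 -1.22  0.04] w 0.029 g 68.27064871788025 q [-0.74  0.06  0.03  1.53 -0.   -0.01]
top 16
   0.0831 [ 0.5128 -0.2958] 7 [0.0027 0.002 ]
   0.0989 [ 0.5122 -0.2958] 3 [0.0027 0.0008]
   0.108 [ 0.5131 -0.2943] 3 [0.0012 0.0003]
   0.1212 [ 0.5118 -0.2952] 3 [0.001  0.0016]
  zmin 0.078
scene 47
   0.0853 [ 0.5196 -0.2976] 7 [0.002  0.0019]
   0.0955 [ 0.5194 -0.2983] 9 [0.0012 0.0018]
   0.1075 [ 0.5191 -0.2986] 10 [0.0014 0.0025]
   0.1178 [ 0.5188 -0.299 ] 8 [0.0022 0.0017]
   0.1313 [ 0.5206 -0.2979] 9 [0.0012 0.0023]
   0.1407 [ 0.5213 -0.2975] 4 [0.0021 0.0011]
  zmin 0.0824
```

>>> {"method": "apply_moves", "body": {"claw": [0.2,0.2,0.2,0.2,0.2], "travel": [[0,0.006,0],[-0.001,0.012,0],[-0.003,0.018,0],[-0.005,0.023,0],[-0.007,0.029,0]], "turn": [0.2,0.4,0.6,0.8,1]}}

```text
time: 21.5
tool_pos: [0.5125, -0.2905, 0.2158]
eef_rot: [-1.812, -2.566, 0.002]
wrist_force: [2.5, -4.0, 1.6]
width: 0.0295
grasp_force: 68.3
```

>>> {"method": "apply_moves", "body": {"claw": [0.2,0.2,0.2], "travel": [[0,0.006,0],[-0.001,0.012,0],[-0.001,0.012,0]], "turn": [0.2,0.4,0.4]}}

```text
time: 21.8
tool_pos: [0.5142, -0.2902, 0.2158]
eef_rot: [2.057, 2.374, -0.002]
wrist_force: [2.6, -3.1, 0.7]
width: 0.0292
grasp_force: 68.2
```

```bash
python3 -c "
from h import *
np.set_printoptions(linewidth=220)
st(); shaft(.145,.078)
p=np.load('scene.npz')['p'];print(cv2.cvtColor(p,cv2.COLOR_RGB2GRAY)[196:216,188:212])
p=np.load('top.npz')['p'];u,v=w2px('top',(.512,-.2995,.07));print(u,v);u,v=int(u),int(v);print(cv2.cvtColor(p,cv2.COLOR_RGB2GRAY)[v-12:v+11,u-12:u+12])
"
```

```text
t 21.8 p [ 0.5142 -0.2902  0.2158] yaw 1.7139 F [ 2.6 -3.1  0.7] M [-1.45 -0.9   0.08] w 0.0292 g 68.19995284080505 q [-0.73  0.07  0.04  1.53 -0.    0.69]
top 15
   0.085 [ 0.5132 -0.2964] 4 [0.0031 0.002 ]
   0.0955 [ 0.5128 -0.2965] 4 [0.0022 0.0012]
   0.1089 [ 0.5131 -0.2959] 3 [0.0013 0.0009]
   0.1199 [ 0.5137 -0.2956] 3 [0.0024 0.0013]
   0.131 [ 0.5125 -0.2944] 1 [0. 0.]
  zmin 0.08
scene 49
   0.0843 [ 0.5206 -0.2987] 11 [0.0019 0.0019]
   0.0964 [ 0.5196 -0.299 ] 8 [0.0018 0.002 ]
   0.1074 [ 0.5199 -0.2992] 9 [0.0012 0.0022]
   0.1198 [ 0.5199 -0.2991] 9 [0.001  0.0023]
   0.131 [ 0.5201 -0.2993] 10 [0.0017 0.002 ]
   0.1382 [ 0.5195 -0.2972] 2 [0.0017 0.0009]
  zmin 0.0781
[[121 120 120 120 117  99  85  82  87 113 120 122 120 121 122 122 121 122 121 122 122 121 121 120]
 [120 120 121 121 119 102  87  83  84  98 118 117 117 121 121 121 121 121 121 121 122 121 120 120]
 [120 121 121 121 121 116  91  84  84  94 107 100 100 111 112 116 119 120 120 120 121 120 119 119]
 [120 120 121 121 121 118  97  86  84  79  74  76  72  74  75  89 109 114 119 120 119 119 119 118]
 [120 120
[... 3189 characters left out ...]
3  56]
 [145 151 158 166 158 108  53  75  63 133 187 197 196 188 185 194 158 107  57  44  49  52  55  59]
 [146 146 147 149 148 139  97  61  70  77 120 185 197 197 197 157  97  51  47  50  53  55  59  63]
 [145 146 147 148 150 149 141  98  61  75  70 108 131 150 123  84  52  47  51  54  56  61  64  64]
 [146 148 148 148 148 149 150 140 114  76  57  74  80  80  57  44  47  51  55  58  60  64  66  67]
 [146 148 147 147 148 148 148 148 142 135 115  80  56  45  45  49  50  53  58  62  62  67  69  70]
 [148 147 147 146 145 146 146 147 147 147 114  66  43  47  48  53  55  59  61  65  66  68  73  74]
 [149 148 146 145 145 145 148 147 147 121  76  48  46  49  52  57  60  62  66  69  71  72  74  76]]
```

```bash
python3 -c "
from h import *
for n,bx,c in(('top',(426,447,189,211),(435.9,198.5)),('scene',(191,208,199,212),(198.8,205.6))):
  p=np.load(n+'.npz')['p'];g=cv2.cvtColor(p,cv2.COLOR_RGB2GRAY).astype(float)
  d0,d1=((432,438),(192,197)) if n=='top' else ((196,203),(207,211))
  v,u=np.mgrid[d1[0]:d1[1],d0[0]:d0[1]]; w=np.clip(g[v,u]-(200 if n=='top' else 141),0,None)
  du,dv=(u*w).sum()/w.sum(),(v*w).sum()/w.sum()
  D=px2w(n,du,dv,z=.07)
  for C in (px2w(n,*c,z=.07),np.array([.5122,-.3003,.07]) if n=='top' else np.array([.5178,-.3000,.07])):
    e=D-C;print(n,du,dv,C.round(4),np.hypot(*e[:2]).round(4),np.arctan2(e[1],e[0]).round(3))
"
```

```text
top 434.2307692307692 194.3846153846154 [ 0.5119 -0.2994  0.07  ] 0.0127 0.373
top 434.2307692307692 194.3846153846154 [ 0.5122 -0.3003  0.07  ] 0.0128 0.447
scene 199.46774193548387 208.82258064516128 [ 0.5168 -0.2999  0.07  ] 0.0106 0.359
scene 199.46774193548387 208.82258064516128 [ 0.5178 -0.3     0.07  ] 0.0097 0.406
```

>>> {"method": "apply_moves", "body": {"claw": [0.2,0.2,0.2,0.2,0.2], "travel": [[0,0.004,0],[-0.0005,0.008,0],[-0.0005,0.008,0],[-0.0005,0.008,0],[-0.0005,0.008,0]], "turn": [0.13,0.26,0.26,0.26,0.26]}}

```text
time: 22.4
tool_pos: [0.5153, -0.2896, 0.2158]
eef_rot: [-2.205, -2.237, 0.001]
wrist_force: [2.4, -3.9, 0.1]
width: 0.0292
grasp_force: 68.2
```

```bash
python3 -c "
from h import *
st(); look('top');look('scene')
for n,bx,c in(('top',(426,447,189,211),(435.9,198.5)),('scene',(191,208,199,212),(198.8,205.6))):
  p=np.load(n+'.npz')['p'];g=cv2.cvtColor(p,cv2.COLOR_RGB2GRAY).astype(float)
  d0,d1=((431,439),(192,197)) if n=='top' else ((195,204),(207,211))
  v,u=np.mgrid[d1[0]:d1[1],d0[0]:d0[1]]; w=np.clip(g[v,u]-(200 if n=='top' else 141),0,None)
  du,dv=(u*w).sum()/w.sum(),(v*w).sum()/w.sum()
  D=px2w(n,du,dv,z=.07);e=D-px2w(n,*c,z=.07);print(n,du,dv,np.hypot(*e[:2]).round(4),np.arctan2(e[1],e[0]).round(3))
"
```

```text
t 22.4 p [ 0.5153 -0.2896  0.2158] yaw 1.5853 F [ 2.4 -3.9  0.1] M [-1.38 -0.61  0.05] w 0.0292 g 68.15883278846741 q [-0.73  0.07  0.04  1.53 -0.    0.82]
top 434.5882352941176 194.19607843137254 0.0129 0.283
scene 198.62857142857143 209.0 0.0107 0.153
```

The dot's mean bearing is about 0.22 against 0.258 for the long mark, so the joint is near 1.6. Now I'll back off within the play, lift out, and carry the driver gently to the rest.

>>> {"method": "apply_moves", "body": {"claw": [0.2,0.2,0.2,0.2,0.2], "travel": [[0,-0.006,0],[0,-0.006,-0.04],[0,-0.006,-0.12],[0,-0.006,-0.25],[0,-0.006,-0.4]], "turn": [-0.2,-0.2,-0.2,-0.2,-0.2]}}

```text
time: 23.0
tool_pos: [0.514, -0.2884, 0.2766]
eef_rot: [-2.094, -2.338, -0.001]
wrist_force: [0.0, 0.2, -0.9]
width: 0.0293
grasp_force: 67.8
```

```bash
python3 -c "
from h import *
st(); look('top');look('scene')
for n,bx,c in(('top',(426,447,189,211),(435.9,198.5)),('scene',(191,208,199,212),(198.8,205.6))):
  p=np.load(n+'.npz')['p'];g=cv2.cvtColor(p,cv2.COLOR_RGB2GRAY).astype(float)
  d0,d1=((431,439),(192,197)) if n=='top' else ((195,204),(207,211))
  v,u=np.mgrid[d1[0]:d1[1],d0[0]:d0[1]]; w=np.clip(g[v,u]-(200 if n=='top' else 141),0,None)
  du,dv=(u*w).sum()/w.sum(),(v*w).sum()/w.sum()
  D=px2w(n,du,dv,z=.07);e=D-px2w(n,*c,z=.07);print(n,du,dv,np.hypot(*e[:2]).round(4),np.arctan2(e[1],e[0]).round(3))
  # slot line: dark pixels inside the head
  v,u=np.mgrid[bx[2]:bx[3],bx[0]:bx[1]];P=px2w(n,u,v,z=.07)-px2w(n,*c,z=.07);r=np.hypot(P[...,0],P[...,1])
  k=(r<.0115)&(g[v,u]<(130 if n=='top' else 105)); q=P[k][:,:2]; 
  if len(q)>4: ev=np.linalg.eigh(np.cov(q.T))[1][:,1]; print('slot',len(q),np.arctan(ev[1]/ev[0]).round(3),q.mean(0).round(4))
go((.5153,-.2896,.28,1.8),(.4944,.3863,.28,1.8))
"
```

```text
t 23.0 p [ 0.514  -0.2884  0.2766] yaw 1.681 F [ 0.   0.2 -0.9] M [-0.04  0.    0.04] w 0.0293 g 67.78390645980835 q [-0.73  0.09  0.17  1.65  0.    0.73]
top 434.5964912280702 194.21052631578948 0.0128 0.282
slot 10 0.307 [ 0.0006 -0.0006]
scene 198.6551724137931 209.0 0.0107 0.16
slot 9 0.274 [-0.0011 -0.0012]
[-0.      0.0004 -0.001 ] turn -0.2373
[ 4.4198  0.8881 -0.    ] turn -0.0
```

>>> {"method": "apply_moves", "body": {"claw": [0.2,0.2,0.2], "travel": [[0,0,0],[0,0,0],[0,0,0]], "turn": [-0.1,-0.2,-0.27]}}

```text
time: 23.4
tool_pos: [0.5143, -0.2889, 0.2753]
eef_rot: [-1.929, -2.477, -0.001]
wrist_force: [-0.1, 0.1, -1.7]
width: 0.0292
grasp_force: 67.9
```

```bash
python3 -c "
from h import *
st()
go((.4942,.3863,.28,1.815))
"
```

```text
t 23.4 p [ 0.5143 -0.2889  0.2753] yaw 1.8185 F [-0.1  0.1 -1.7] M [0.05 0.05 0.01] w 0.0292 g 67.87368893623352 q [-0.73  0.09  0.16  1.65  0.    0.59]
[ 4.3967  0.9739 -0.0311] turn 0.0071
```

>>> {"method": "apply_moves", "body": {"claw": [0.2,0.2,0.2,0.2,0.2], "travel": [[0.04,0.009,0],[0.12,0.027,0],[0.26,0.058,-0.02],[0.42,0.093,-0.03],[0.6,0.133,-0.03]], "turn": [0,0,0,0,0]}}

```text
time: 23.9
tool_pos: [0.5116, -0.1957, 0.2805]
eef_rot: [-1.933, -2.476, -0.0]
wrist_force: [0.6, 0.0, -1.8]
width: 0.0292
grasp_force: 67.8
```

>>> {"method": "apply_moves", "body": {"claw": [0.2,0.2,0.2,0.2,0.2], "travel": [[0.16,0.035,0],[0.32,0.071,0],[0.48,0.106,0],[0.64,0.142,0],[0.8,0.177,0]], "turn": [0,0,0,0,0]}}

```text
time: 24.4
tool_pos: [0.5077, -0.0725, 0.2804]
eef_rot: [-1.932, -2.477, -0.0]
wrist_force: [0.6, -0.8, -1.4]
width: 0.0291
grasp_force: 67.8
```

>>> {"method": "apply_moves", "body": {"claw": [0.2,0.2,0.2,0.2,0.2], "travel": [[0.16,0.035,0],[0.32,0.071,0],[0.48,0.106,0],[0.64,0.142,0],[0.8,0.177,0]], "turn": [0,0,0,0,0]}}

```text
time: 24.9
tool_pos: [0.5039, 0.0503, 0.2804]
eef_rot: [-1.932, -2.477, -0.0]
wrist_force: [0.6, -0.9, -0.5]
width: 0.0288
grasp_force: 67.8
```

>>> {"method": "apply_moves", "body": {"claw": [0.2,0.2,0.2,0.2,0.2], "travel": [[0.16,0.035,0],[0.32,0.071,0],[0.48,0.106,0],[0.64,0.142,0],[0.8,0.177,0]], "turn": [0,0,0,0,0]}}

```text
time: 25.4
tool_pos: [0.5001, 0.173, 0.2804]
eef_rot: [-1.932, -2.477, 0.0]
wrist_force: [0.2, 0.4, -1.0]
width: 0.0288
grasp_force: 67.8
```

>>> {"method": "apply_moves", "body": {"claw": [0.2,0.2,0.2,0.2,0.2], "travel": [[0.16,0.035,0],[0.32,0.071,0],[0.48,0.106,0],[0.64,0.142,0],[0.8,0.177,0]], "turn": [0,0,0,0,0]}}

```text
time: 25.9
tool_pos: [0.4963, 0.2957, 0.2804]
eef_rot: [-1.932, -2.477, 0.001]
wrist_force: [0.4, -0.2, -2.2]
width: 0.0296
grasp_force: 67.8
```

>>> {"method": "apply_moves", "body": {"claw": [0.2,0.2,0.2,0.2,0.2], "travel": [[0.15,0.033,0],[0.3,0.066,0],[0.43,0.095,0],[0.54,0.12,0],[0.6,0.133,0]], "turn": [0,0,0,0,0]}}

```text
time: 26.4
tool_pos: [0.4936, 0.3878, 0.2802]
eef_rot: [-1.93, -2.478, 0.001]
wrist_force: [0.9, -0.2, -1.0]
width: 0.0292
grasp_force: 68.6
```

```bash
cat >> h.py <<'E'
def rshaft(zmin=.10,zmax=.27,xr=(.0,.1)):
    "shaft/handle over the rest, rest frame per camera (corrected by that camera's own view of the uprights)"
    ex=np.array([np.cos(1.815),np.sin(1.815)]);ey=np.array([-ex[1],ex[0]])
    for n,bx,off in(('top',(150,260,130,260),(0,-.0007)),('scene',(400,520,110,260),(-.003,-.003))):
        look(n); W=cloud(n,*bx)-[.5022,.3465,0];a=W[:,:2]@ex-off[0];b=W[:,:2]@ey-off[1]
        k=(a>xr[0])&(a<xr[1])&(abs(b)<.03)&(W[:,2]>zmin)&(W[:,2]<zmax);print(n,k.sum())
        for z0 in np.arange(zmin,zmax,.012):
            s=k&(W[:,2]>=z0)&(W[:,2]<z0+.012)
            if s.sum(): print('  ',W[s,2].mean().round(4),'X',a[s].min().round(4),a[s].max().round(4),'Y',b[s].min().round(4),b[s].max().round(4),s.sum())
E
python3 -c "
from h import *
st(); go((.4942,.3863,.28,1.815)); rshaft()
"
```

```text
t 26.4 p [0.4936 0.3878 0.2802] yaw 1.8181 F [ 0.9 -0.2 -1. ] M [ 0.05  0.   -0.  ] w 0.0292 g 68.64501714706421 q [0.46 0.21 0.3  1.66 0.   1.78]
[-0.0106  0.0018  0.0014] turn 0.0063
top 168
   0.1329 X 0.0134 0.0159 Y -0.0052 0.0063 5
   0.1407 X 0.0121 0.0158 Y -0.005 0.0051 6
   0.1532 X 0.012 0.018 Y -0.0024 0.0047 8
   0.1666 X 0.0137 0.0176 Y -0.0012 0.0035 7
   0.1799 X 0.0147 0.0194 Y -0.0033 0.0042 7
   0.1927 X 0.0159 0.0187 Y -0.0016 0.0032 5
   0.1993 X 0.0175 0.0196 Y -0.0017 0.0035 3
   0.2091 X 0.0173 0.0173 Y 0.0 0.0 1
   0.2276 X 0.0117 0.0306 Y -0.0132 0.0152 21
   0.2386 X 0.0115 0.0343 Y -0.0136 0.0154 35
   0.25 X 0.013 0.0302 Y -0.0134 0.015 32
   0.262 X 0.015 0.0353 Y -0.0135 0.015 31
   0.2687 X 0.015 0.0348 Y -0.0056 0.0149 7
scene 330
   0.1331 X 0.0146 0.0184 Y -0.0054 0.0073 9
   0.1421 X 0.0136 0.0172 Y -0.0055 0.0053 10
   0.1538 X 0.014 0.0202 Y -0.0048 0.0018 13
   0.1657 X 0.0136 0.0222 Y -0.0037 0.0008 12
   0.1778 X 0.016 0.0236 Y -0.0053 0.0027 13
   0.19 X 0.0172 0.0243 Y -0.0035 0.0021 13
   0.2021 X 0.0183 0.0244 Y -0.0036 0.0033 13
   0.2141 X 0.0182 0.0187 Y -0.0033 0.0033 2
   0.2268 X 0.0128 0.0346 Y -0.0151 0.0128 44
   0.2376 X 0.0128 0.0401 Y -0.0158 0.0129 61
   0.2494 X 0.0151 0.0395 Y -0.0161 0.0153 65
   0.2619 X 0.0165 0.0389 Y -0.0158 0.0132 66
   0.2687 X 0.017 0.0324 Y -0.0144 0.0086 9
```

>>> {"method": "apply_moves", "body": {"claw": [0.2,0.2,0.2,0.2,0.2], "travel": [[0.05,0,0.03],[0.12,0,0.12],[0.127,0,0.26],[0.127,0,0.38],[0.127,0,0.45]], "turn": [0,0,0,0,0]}}

```text
time: 27.0
tool_pos: [0.4892, 0.4043, 0.2101]
eef_rot: [-1.931, -2.477, 0.004]
wrist_force: [-0.8, -0.0, -1.3]
width: 0.0294
grasp_force: 68.7
```

>>> {"method": "apply_moves", "body": {"claw": [0.2,0.2,0.2,0.2,0.2], "travel": [[0,0,0.08],[0,0,0.14],[0,0,0.2],[0,0,0.24],[0,0,0.24]], "turn": [0,0,0,0,0]}}

```text
time: 27.5
tool_pos: [0.4899, 0.4044, 0.1761]
eef_rot: [-1.931, -2.478, 0.002]
wrist_force: [-0.5, 0.2, -0.9]
width: 0.0293
grasp_force: 68.7
```

```bash
python3 -c "
from h import *
st(); rshaft(.03,.2)
"
```

```text
t 27.5 p [0.4899 0.4044 0.1761] yaw 1.8177 F [-0.5  0.2 -0.9] M [ 0.02  0.01 -0.02] w 0.0293 g 68.66363167762756 q [ 0.48  0.21  0.11  1.48 -0.    1.81]
top 312
   0.0345 X 0.0051 0.0614 Y -0.016 0.0168 35
   0.0483 X 0.0046 0.0313 Y -0.0061 0.0067 13
   0.0596 X 0.004 0.0343 Y -0.0092 0.0092 35
   0.0712 X 0.0134 0.0355 Y -0.017 0.0153 27
   0.0854 X 0.034 0.0373 Y -0.0034 0.0027 6
   0.0954 X 0.035 0.0362 Y -0.0024 0.0005 2
   0.1021 X 0.0352 0.0352 Y 0.0013 0.0013 1
   0.1223 X 0.0292 0.0508 Y -0.0129 0.015 12
   0.1318 X 0.0286 0.0446 Y -0.0118 0.0149 23
   0.1424 X 0.0303 0.0461 Y -0.0142 0.0146 23
   0.1542 X 0.0313 0.0492 Y -0.013 0.0145 27
   0.1675 X 0.0321 0.0529 Y -0.0148 0.015 30
   0.1806 X 0.0342 0.0535 Y -0.0276 0.0211 32
   0.1921 X 0.0353 0.0547 Y -0.0265 0.0274 40
   0.1992 X 0.0364 0.053 Y -0.0255 0.025 6
scene 568
   0.035 X 0.0027 0.0626 Y -0.018 0.0178 64
   0.0495 X 0.005 0.0336 Y -0.0089 0.0085 23
   0.0605 X 0.0059 0.036 Y -0.011 0.0111 42
   0.0713 X 0.0133 0.0394 Y -0.0154 0.0154 41
   0.0843 X 0.0348 0.0385 Y -0.0051 0.0018 9
   0.0952 X 0.0348 0.0407 Y -0.0041 0.0028 9
   0.1052 X 0.0346 0.0385 Y -0.0068 0.0008 5
   0.1224 X 0.0286 0.0522 Y -0.0164 0.0105 24
   0.1316 X 0.0296 0.0532 Y -0.0179 0.0122 48
   0.1436 X 0.0306 0.0542 Y -0.017 0.0141 51
   0.1561 X 0.0302 0.0588 Y -0.0168 0.0138 59
   0.1681 X 0.0335 0.0543 Y -0.0161 0.0147 46
   0.1801 X 0.035 0.0669 Y -0.0273 0.0155 57
   0.1921 X 0.0357 0.0676 Y -0.0295 0.0293 80
   0.199 X 0.0388 0.055 Y -0.026 0.011 10
```

>>> {"method": "apply_moves", "body": {"claw": [0.2,0.2,0.2,0.2,0.2], "travel": [[-0.06,0,0.005],[-0.13,0,0.01],[-0.19,0,0.013],[-0.236,0,0.013],[-0.236,0,0.013]], "turn": [0,0,0,0,0]}}

```text
time: 28.1
tool_pos: [0.4993, 0.3694, 0.1752]
eef_rot: [1.932, 2.477, 0.001]
wrist_force: [0.6, 2.4, -1.5]
width: 0.0291
grasp_force: 67.7
```

>>> {"method": "apply_moves", "body": {"claw": [0.2,0.2,0.2,0.2,0.2], "travel": [[-0.05,0,0.005],[-0.1,0,0.01],[-0.15,0,0.014],[-0.2,0,0.03],[-0.2,0,0.03]], "turn": [0,0,0,0,0]}}

```text
time: 28.6
tool_pos: [0.5066, 0.3402, 0.1701]
eef_rot: [1.932, 2.477, -0.001]
wrist_force: [0.7, 4.4, -2.3]
width: 0.0288
grasp_force: 65.2
```

```bash
python3 -c "
from h import *
st(); rshaft(.08,.2,(-.09,.1))
"
```

```text
t 28.6 p [0.5066 0.3402 0.1701] yaw 1.8167 F [ 0.7  4.4 -2.3] M [ 0.91 -0.11  0.  ] w 0.0288 g 65.16264081001282 q [ 0.38  0.13  0.02  1.46 -0.    1.7 ]
top 184
   0.0854 X -0.0594 -0.0579 Y -0.0171 0.0157 14
   0.098 X -0.0601 -0.0562 Y -0.0179 0.0167 13
   0.1129 X -0.0604 0.0039 Y -0.0195 0.0207 42
   0.1209 X -0.0572 0.0006 Y -0.021 0.0203 41
   0.1331 X -0.0447 -0.0048 Y -0.0269 0.0267 23
   0.1462 X -0.0161 -0.0101 Y -0.0047 0.0138 5
   0.161 X -0.0167 -0.0167 Y 0.0137 0.0137 1
   0.169 X -0.0221 -0.0156 Y 0.0022 0.014 3
   0.1825 X -0.0262 -0.0052 Y -0.0285 0.0268 16
   0.1954 X -0.0287 -0.0106 Y -0.0276 0.0268 26
scene 458
   0.0857 X -0.0597 0.0163 Y -0.018 0.0178 35
   0.0979 X -0.0588 -0.0529 Y -0.0169 0.0165 28
   0.1125 X -0.0593 0.0143 Y -0.0213 0.0204 71
   0.1212 X -0.0571 0.017 Y -0.0226 0.0212 77
   0.1331 X -0.0446 0.0122 Y -0.0289 0.0275 60
   0.146 X -0.0163 0.0095 Y -0.0169 0.0065 37
   0.1575 X -0.0194 0.0018 Y -0.0172 0.0073 22
   0.1706 X -0.0228 -0.0109 Y -0.0245 0.0059 22
   0.1821 X -0.0253 0.0009 Y -0.0298 0.0276 46
   0.1951 X -0.0286 -0.0048 Y -0.0296 0.0269 60
```

>>> {"method": "apply_moves", "body": {"claw": [0.2,0.2,0.2,0.2,0.2], "travel": [[-0.08,0,0.022],[-0.161,0,0.05],[-0.227,0,0.084],[-0.289,0,0.124],[-0.289,0,0.124]], "turn": [0,0,0,0,0]}}

```text
time: 29.2
tool_pos: [0.5173, 0.2975, 0.1512]
eef_rot: [1.933, 2.476, -0.001]
wrist_force: [0.6, 1.4, 1.8]
width: 0.0295
grasp_force: 62.8
```

```bash
python3 -c "
from h import *
st(); rshaft(.14,.2,(-.12,.1))
"
```

```text
t 29.2 p [0.5173 0.2975 0.1512] yaw 1.816 F [0.6 1.4 1.8] M [ 0.29 -0.12 -0.05] w 0.0295 g 62.78256297111511 q [ 0.3   0.09 -0.06  1.42 -0.    1.63]
top 99
   0.1582 X -0.0611 -0.0576 Y -0.0226 0.0199 6
   0.1723 X -0.0735 -0.0541 Y -0.0209 0.0267 19
   0.1811 X -0.0724 -0.0569 Y -0.0177 0.0274 66
   0.1948 X -0.0639 -0.057 Y 0.0135 0.0295 8
scene 230
   0.1436 X -0.0452 -0.0242 Y -0.0175 -0.0141 8
   0.1602 X -0.0616 -0.0426 Y -0.0287 -0.0141 19
   0.1716 X -0.0723 -0.043 Y -0.0295 0.0279 48
   0.1821 X -0.0719 -0.0482 Y -0.03 0.0219 114
   0.194 X -0.0631 -0.0411 Y -0.0284 0.0223 41
```

>>> {"method": "apply_moves", "body": {"claw": [0.2,0.2,0.2,0.2,0.2], "travel": [[-0.03,0,0.023],[-0.06,0,0.046],[-0.09,0,0.072],[-0.115,0,0.096],[-0.115,0,0.096]], "turn": [0,0,0,0,0]}}

```text
time: 29.8
tool_pos: [0.5211, 0.2818, 0.137]
eef_rot: [1.932, 2.478, -0.001]
wrist_force: [-0.1, 1.9, 1.7]
width: 0.029
grasp_force: 62.0
```

```bash
python3 -c "
from h import *
st(); rshaft(.13,.21,(-.12,.1))
"
```

```text
t 29.8 p [0.5211 0.2818 0.137 ] yaw 1.8172 F [-0.1  1.9  1.7] M [ 0.64  0.07 -0.03] w 0.029 g 62.004936933517456 q [ 0.28  0.08 -0.09  1.39 -0.    1.6 ]
top 112
   0.1345 X -0.0753 -0.0302 Y 0.0194 0.0253 2
   0.1472 X -0.0778 -0.0726 Y -0.0213 0.0255 7
   0.1613 X -0.0893 -0.0719 Y -0.019 0.0268 49
   0.1688 X -0.0831 -0.0757 Y -0.0114 0.0155 23
   0.1855 X -0.0797 -0.0684 Y 0.0201 0.0295 11
   0.1943 X -0.0778 -0.0665 Y 0.023 0.0297 11
   0.2066 X -0.0841 -0.0712 Y 0.0106 0.023 9
scene 333
   0.1349 X -0.0757 -0.031 Y -0.0276 -0.0154 19
   0.1495 X -0.0867 -0.045 Y -0.0293 0.0272 29
   0.1607 X -0.0885 -0.0634 Y -0.0299 0.0287 77
   0.1703 X -0.0815 -0.0629 Y -0.0289 0.0203 82
   0.1854 X -0.0787 -0.0572 Y -0.0298 0.0271 47
   0.1958 X -0.0795 -0.0564 Y -0.0299 0.0199 30
   0.2064 X -0.0825 -0.0578 Y -0.0265 0.0241 49
```

>>> {"method": "apply_moves", "body": {"claw": [0.2,0.2,0.2,0.45,0.58], "travel": [[-0.012,0,0.015],[-0.02,0,0.03],[-0.02,0,0.03],[-0.02,0,0.03],[-0.02,0,0.03]], "turn": [0,0,0,0,0]}}

```text
time: 30.4
tool_pos: [0.5216, 0.2792, 0.1326]
eef_rot: [1.931, 2.478, -0.002]
wrist_force: [0.5, 0.0, 0.4]
width: 0.0491
grasp_force: 0.0
```

```bash
python3 -c "
from h import *
st(); rshaft(.13,.18,(-.12,.1))
"
```

```text
t 30.4 p [0.5216 0.2792 0.1326] yaw 1.8178 F [0.5 0.  0.4] M [ 0.01 -0.04 -0.01] w 0.0491 g 0.0 q [ 0.27  0.08 -0.1   1.38 -0.    1.59]
top 65
   0.1358 X -0.0798 -0.0301 Y 0.0252 0.0294 3
   0.1506 X -0.0883 -0.0748 Y -0.0291 0.0299 7
   0.1612 X -0.0896 -0.0785 Y -0.0145 0.0291 44
   0.1682 X -0.0838 -0.0782 Y -0.0058 0.0276 11
scene 205
   0.1412 X -0.0792 -0.0745 Y -0.0276 -0.0141 3
   0.1492 X -0.0863 -0.0442 Y -0.0296 0.0292 35
   0.1604 X -0.0893 -0.059 Y -0.0295 0.0298 97
   0.1704 X -0.0822 -0.065 Y -0.027 0.0299 67
   0.1787 X -0.0807 -0.068 Y 0.0263 0.0278 3
```

>>> {"method": "apply_moves", "body": {"claw": [0.6,0.6,0.6,0.6,0.6], "travel": [[0,0,-0.1],[0,0,-0.3],[0,0,-0.55],[-0.1,0,-0.8],[-0.2,0,-0.95]], "turn": [0,0,0,0,0]}}

```text
time: 31.0
tool_pos: [0.5296, 0.2504, 0.2798]
eef_rot: [1.928, 2.477, 0.004]
wrist_force: [0.6, -0.1, -0.4]
width: 0.0511
grasp_force: 0.0
```

>>> {"method": "apply_moves", "body": {"claw": [0.6,0.6,0.6], "travel": [[-0.3,0,0],[-0.5,0,0],[-0.5,0,0]], "turn": [0,0,0]}}

```text
time: 31.3
tool_pos: [0.5485, 0.1745, 0.2766]
eef_rot: [1.934, 2.473, -0.0]
wrist_force: [-0.3, 0.3, -0.2]
width: 0.0512
grasp_force: 0.0
```

```bash
python3 -c "
from h import *
st(); tilt(); rshaft(.03,.2,(-.12,.1))
"
```

```text
t 31.3 p [0.5485 0.1745 0.2766] yaw 1.8142 F [-0.3  0.3 -0.2] M [ 0.05  0.06 -0.02] w 0.0512 g 0.0 q [ 0.08  0.04  0.12  1.64 -0.    1.41]
scene 90 deg 4.3 z@-.07 0.1627 tail -0.0923 0.1725
top 0
scene 757
   0.0346 X -0.0588 0.0615 Y -0.0202 0.0176 85
   0.0475 X -0.059 0.0446 Y -0.0178 0.0169 46
   0.0597 X -0.0595 0.0307 Y -0.0173 0.0149 59
   0.0716 X -0.0592 0.0324 Y -0.0176 0.0185 65
   0.0827 X -0.0596 0.0101 Y -0.0164 0.0143 29
   0.0962 X -0.0601 -0.0076 Y -0.0185 0.0163 43
   0.1085 X -0.0588 -0.0048 Y -0.0204 0.011 60
   0.1198 X -0.0578 -0.0141 Y -0.0211 0.0219 58
   0.1327 X -0.0683 -0.0265 Y -0.0275 0.028 81
   0.1443 X -0.0807 -0.0393 Y -0.0171 0.0114 55
   0.157 X -0.089 -0.0526 Y -0.0174 0.013 89
   0.1669 X -0.084 -0.0636 Y -0.0175 0.0112 87
```

```bash
python3 -c "
from rig import ctrl
print(ctrl.close_job())"
```

```text
the job is handed in; nothing more can be done
None
```

I handed the job in at about 31 s: the trimmer dot measures at the long mark (about 1.6 rad), the screwdriver is back in the leftmost sloping rest and let go, and no verdict was returned.

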